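# Pack the compass calibration kit into its shadow-cut case

### The arm

A 6-joint arm with a two-finger parallel gripper is mounted at the origin on the work surface. World frame = base frame: x ahead of the robot, y to its left, z up, the work surface at z = 0. Lengths are in m, angles in rad, forces in N, time in s.
With the tool pointing down it reaches from about 0.25 to 0.775 m from the base axis. Payload 4 kg.
Tool frame: the origin (TCP) lies at the very end of the fingers, on their centre line; the grasp point (between the pads) lies 19 mm behind it; z points along the fingers, y is the line along which they close (so a half turn about z gives the same grasp; the last joint's range is limited). The gripper opens to 94 mm and grips with 3 to 60 N. Pads are 16 mm wide; open, the fingers measure 119 mm over their backs; the gripper's body (75 mm by 177 mm) begins 78 mm behind the grasp point.
Start: joints at [-0.103, 0.087, 1.371, -0, 1.684, -0.103], TCP at [0.55, -0, 0.206] pointing down, gripper open.
Joint ranges: [-3.1, 3.1], [-0.76, 2.03], [0.27, 2.55], [-1.08, 4.22], [0.17, 2.65], [-2.57, 2.57]. Speed limits (rad/s): [2.79, 2.79, 3.14, 3.14, 3.14, 3.14].

### API

Orientations are given as a 3x3 rotation matrix whose columns are the frame's x, y, z axes.
In Python, from bench import bot gives the robot as it stands.
- The arm moves only by the tool move_arm, never from a script. Its argument "rows" is a list of rows, each a list of 3 entries, a list of its own where there are three numbers: the shift along the tool's x, y, z in m, then the turn about the tool's z in rad, then the finger opening in m, from 0 to 0.094. A call has 1 to 12 rows; each row is the pose to reach, as a shift and turn from the pose commanded when the call began, along the tool's axes at that moment; what a row does not reach only later rows make up. A row lasts 1/10 s, in which the tool goes at most 50 mm and 8.59 degrees, less where a joint would pass 70% of its speed; a pose out of reach is approached as far as the arm can. A call with a gripper value outside its range is refused whole. The fingers move at their own pace and stop on an object; "squeeze" is the grip in N (left out, the last holds). Time passes only in rows, so rows that repeat a pose let the fingers close. It gives the time, the measured TCP pose, the force, the opening and the grip force at its end, in the units of the state.
- bot.sense(): the state, without advancing time (a new reading comes with each control period).
- bot.read_camera(name): name is "scene" or "side" or "wrist"; returns a dict with "image" (400x640x3 uint8, red, green, blue), "fov_y" (degrees; the focal length in pixels is half the picture's height over the tangent of half this angle, whatever the lens; pixels are square), "cx", "cy" (the principal point, pixels), "R" (3x3) and "t" (3): a world point X has camera coordinates R X + t; the wrist camera has in their place "tool_from_camera" (4x4, takes a point from camera to tool coordinates, whose origin is the TCP and whose axes are the flange's). Camera axes: x right, y down, z forward; pixel columns grow to the right and rows downward; lengths in m; the calibration is good to about 2 mm. The wrist camera is an equidistant fisheye: a pixel r from the principal point sees the ray r / f radians off the axis. A picture is of the moment at which its call begins: read the wrist's pose just before it. There is no depth.
- bot.finish_job(): hands the job in; it is judged then, once.
Trained networks look in a picture, given as the dict that the camera call returned (one of the last four; its "shot" number tells which), for a name from the list of things; names that differ only in an ending like _2 or _b are one class to them, and where a whole thing is asked for, a point or a joint stands for the part that bears it (a point fixed in the world has none). Each returns a list of dicts, best first, with "confidence" (0 to 1); they miss things now and then, are a little off and sometimes report something else, mostly with a low value. They report only what shows in the picture. A call takes as long as a camera call. They do not tell look-alikes from the thing itself.
- bot.search_frame(label, picture): "position" ([x, y, z] in m, in world coordinates, good to about 4 mm: the middle of the surface that is visible of it).
- bot.regions_of(label, picture): "mask" (400x640 bool, what is visible of it).
- bot.tip_of(label, picture): "position" ([x, y, z] in m, in world coordinates, good to about 4 mm: a listed point, or the origin of a listed thing).
The state is a dict: "time_s": time; "joints": joint angles; "joint_vel": joint speeds; "tau": joint torques, N m; "ee_pos": TCP position; "orientation": TCP orientation; "ft_force": force on the tool from outside, world axes, zero at the start; "moment": the same for the moment, N m; "grip_width": opening from 0.0 (shut) to 1.0 (fully open); "grasp_force": force on a finger pad.
Only numpy, scipy, OpenCV 4.12 (cv2) and the standard library are available. Lean on these libraries where they do the work, as an engineer would, in place of code of your own. Each camera call takes 0.05 s, during which the arm holds its last target. There are 200 camera calls.

### The job

Pack up the calibration kit: lift the draw latch on the grey case until its hook springs free, swing the lid open past upright, and bed whichever of the kit's five pieces are out on the bench (map compass, bezel ring, bar magnet, folded rule, L-shaped bracket) flat in the pocket cut to its outline. Then push the lid down until it is fully home on its catch, and leave the latch hanging undone for the inspector. Leave the other things on the bench alone.

Things in the scene. Friction and masses are not known exactly. Their poses are not given: they have to be found in the camera images.
- case: Fixed grey kit case, 300 x 200 mm, base 55 mm high, filled flush with black foam holding five light-floored pockets, each 6 mm deep with 2 mm clearance all round. Origin: centre of the underside, on the 2 mm bench lining. x along the 300 mm; +y to the hinge side, -y to the front face with the latch (at x -60 mm) and lift tab (at x +60 mm); z up.
- latch (a joint): Angle of the draw latch lever, rad: 0 = clamped down (start), grows as its lower end is lifted out and up, stop at 2.4. Over-centre: it springs back shut if let go below about 0.25; at 1.2 to 1.5 the sprung hook jumps clear outwards by itself, and friction then keeps the lever where it is left. Needs 2 to 5 N at the grip point. While the hook is on, the lid cannot be raised.
- latch_tip (a point): Grip point of the steel lever: 20 mm wide along the case's x (pinch it by these edges), 6 mm thick. Its hinge axis runs along the case's x, 42 mm above the case's underside, 10 mm out from the front face; this point starts 22 mm below and 5 mm further out than the axis; the lever ends 10 mm lower. Turns with the lever.
- hook (a point): Cross bar (3 mm thick, 14 mm wide) of the sprung wire bail that hangs on the lever; it starts behind the lip of the keeper.
- keeper (a point): Seat of the cross bar in the steel keeper on the lid's front wall; the bar lies within 1 mm of it when hooked and 35 mm or more away once it has sprung free (lid shut).
- lid (a joint): Angle of the lid, rad: 0 = shut on its catch, 1.95 = back against its stop, 22 degrees past upright. The hinge is stiff: the lid stays at any angle (about 4 N at the front edge moves it). A spring ball catch at the front holds the last 0.04: pushing on to it takes 4 to 10 N at the front edge, as does pulling off; short of it the lid stays ajar at 0.03 or more.
- lid_hinge (a point): Middle of the lid's hinge axis (along the case's x) on the rear top edge: case y +100 mm, 55.5 mm above the case's underside. Turns with the lid, a hollow shell 300 x 200 x 25 mm, walls 4 mm, top 3 mm, open below: shut, it reaches from here 200 mm to the front and 25 mm up (top 80.5 mm above the case's underside).
- lid_tab (a point): Centre of the lid's flat lift tab: 22 mm wide along the case's x (pinch it by these edges), 5 mm thick, projecting 26 mm from the lid's front wall. Shut, the point is 15 mm out from the wall, 215 mm in front of the hinge axis and 11.5 mm above it. Turns with the lid.
- compass_mid (a point): Orange map compass (may be absent): flat plate 90 x 52 x 7 mm, x along the 90 mm, with a round black dial housing 40 mm across on it, its axis 14 mm from the plate's centre along +x, from 7 to 20 mm above the underside (grip it there). The point is at the plate's centre, 10 mm above the underside.
- bezel_mid (a point): Copper bezel ring (may be absent), lying flat: 54 mm outside, 40 mm inside, 15 mm high. The point is its centre, half-way up.
- magnet_mid (a point): Nickel-plated bar magnet (may be absent): 75 x 15 x 15 mm, x along its length. The point is its centre.
- rule_mid (a point): Folded boxwood rule with brass ends (may be absent): 130 x 22 x 14 mm, x along its length. The point is its centre.
- bracket_mid (a point): L-shaped aluminium bracket (may be absent), 15 mm thick, legs 16 mm wide: long leg 80 mm along x, centred on the point; the short leg stands at its +x end and reaches 34 mm beyond it in +y. The point is at the long leg's centre, half-way up.
- seat_compass (a point): Compass pocket, 94 x 56 mm, long side along the case's y: centre of its floor (x -52, y +0 mm in the case's frame, 49 mm above the case's underside; the compass fits either way round; floor height the same for all pockets).
- seat_bezel (a point): Round pocket, 58 mm across: centre of its floor (x +30, y -52 mm in the case's frame).
- seat_magnet (a point): Magnet pocket, 79 x 19 mm, long side along the case's y: centre of its floor (x +30, y +45 mm in the case's frame).
- seat_rule (a point): Rule pocket, 134 x 26 mm, long side along the case's y: centre of its floor (x -122, y +0 mm in the case's frame).
- seat_bracket (a point): L-shaped pocket: the floor point for the centre of the bracket's long leg (x +112, y +0 mm in the case's frame). The bracket fits one way only: its x along the case's +y and its y along the case's -x.
- weight: Bystander, to be left alone: brass weight, 42 mm high; origin under its centre.
- eraser: Bystander, to be left alone: white eraser, 45 x 22 x 13 mm; origin under its centre.
- driver: Bystander, to be left alone: screwdriver; origin under its centre.
- mug: Bystander, to be left alone: white mug, 85 mm high; origin under its centre.
- jar: Bystander, to be left alone: small glass jar, 60 mm high; origin under its centre.
- level: Bystander, to be left alone: aluminium spirit level, 100 mm long; origin under its centre.
There are look-alikes about, which are no part of the job. What is shaped like the part that bears rule_mid but green or orange is not meant. Of the things that look like the part that bears bracket_mid, the largest one is meant.

How it is judged:
On the way, in this order (a step that is already met when the one before it is completed fails the run):
1. the latch lever is lifted past centre and its hook is clear of the keeper, with the lid still down (value of joint latch above 1 rad and distance between hook and keeper above 0.02 m and value of joint lid below 0.06 rad), for 0.2 s.
2. the lid is swung open past upright (above 1.55 rad) (value of joint lid above 1.55 rad), for 0.2 s.
3. every piece that was out lies bedded in its own pocket, with the lid open (value of joint lid above 1 rad and horizontal distance between compass_mid and seat_compass below 0.005 m and z of compass_mid in the frame of case below 0.061 m and angle between each of compass_mid, bezel_mid, magnet_mid, rule_mid, bracket_mid's own z axis and vertical below 0.1 rad and angle between the x axis of each of compass_mid, magnet_mid, rule_mid, bracket_mid and the y axis of case, either way round below 0.12 rad and horizontal distance between bezel_mid and seat_bezel below 0.005 m and z of each of bezel_mid, magnet_mid, bracket_mid in the frame of case below 0.0585 m and horizontal distance between magnet_mid and seat_magnet below 0.005 m and horizontal distance between rule_mid and seat_rule below 0.005 m and z of rule_mid in the frame of case below 0.058 m and horizontal distance between bracket_mid and seat_bracket below 0.005 m), for 0.2 s.
At the end, for the whole second after the job is handed in: The lid is fully shut on its catch (within 0.012 rad); every kit piece that is present lies flat in its own pocket (centre within 5 mm of the pocket's centre, seated to within 2 mm of the floor, turned within 0.12 rad); the latch is still undone, its hook more than 20 mm from the keeper (value of joint lid below 0.012 rad and velocity of joint lid below 0.02 rad/s and distance between hook and keeper above 0.02 m and value of joint latch above 0.8 rad and horizontal distance between compass_mid and seat_compass below 0.005 m and z of compass_mid in the frame of case below 0.061 m and angle between each of compass_mid, bezel_mid, magnet_mid, rule_mid, bracket_mid's own z axis and vertical below 0.1 rad and angle between the x axis of each of compass_mid, magnet_mid, rule_mid, bracket_mid and the y axis of case, either way round below 0.12 rad and horizontal distance between bezel_mid and seat_bezel below 0.005 m and z of each of bezel_mid, magnet_mid, bracket_mid in the frame of case below 0.0585 m and horizontal distance between magnet_mid and seat_magnet below 0.005 m and horizontal distance between rule_mid and seat_rule below 0.005 m and z of rule_mid in the frame of case below 0.058 m and horizontal distance between bracket_mid and seat_bracket below 0.005 m); the robot touches nothing.
It fails at once if a bystander is shoved more than 5 cm (distance of any of weight, eraser, driver, mug, jar, level from where it was at the start of the episode above 0.05 m).
Of compass, bezel, magnet, rule, bracket only 3 to 5 are there at a start; the rules pass over those that are not, and their reading is None.
At some moment in a run one of compass, bezel, magnet, rule, bracket may be knocked a few centimetres aside while the robot is not near it.
Once in a run the grip may slacken for a moment while it holds something.
It also fails if it takes over 208 s, if anything falls off the work surface, if the arm or the gripper's body presses on something with over 40 N, if the wrist force passes 120 N, or if a joint passes its speed limit or range.

## Working session

There is one attempt and no reset: what is moved stays moved. The work goes in short steps, Python scripts to look and compute and a tool call to move; the robot and the scene stay as the last step left them, time stands still between calls to the robot, and variables do not carry over. Pictures are saved under pics/ and viewed, at most 14 in all, crops included, and the job is handed in when it is done.

Besides the shell and the picture viewer there is one more tool, called by a JSON object that holds its "fn" and its "kwargs", one argument or row to a line. move_arm: Moves the arm, as the interface text tells. Its arguments: {"type":"object","properties":{"rows":{"type":"array","items":{"type":"array"}},"squeeze":{"type":"number"}},"required":["rows"]}

```bash
mkdir -p pics
cat > h.py <<'E'
import numpy as np, cv2
from bench import bot
np.set_printoptions(precision=4,suppress=True)
def save(p,n): cv2.imwrite('pics/'+n+'.png',p['image'][:,:,::-1])
def f(p): return 200/np.tan(np.radians(p['fov_y'])/2)
E
python3 - <<'E'
from h import *
s=bot.sense(); print(s['ee_pos'],s['orientation'],s['time_s'])
for c in ['scene','side']:
    p=bot.read_camera(c); save(p,c+'0'); print(c,p['fov_y'],-np.array(p['R']).T@p['t'])
    for l in ['latch_tip','lid_tab','lid_hinge','hook','compass_mid','bezel_mid','magnet_mid','rule_mid','bracket_mid']:
        print(l,[(np.round(d['position'],3),round(d['confidence'],2)) for d in bot.tip_of(l,p)][:4])
    print('case',[(np.round(d['position'],3),round(d['confidence'],2)) for d in bot.tip_of('case',p)][:2])
E
```

```text
[0.5494 0.0001 0.2043] [[ 0.      1.     -0.0022]
 [ 1.     -0.      0.0002]
 [ 0.0002 -0.0022 -1.    ]] 0.0
scene 53.774650708049556 [ 1.2185 -0.1402  1.0359]
latch_tip [(array([0.5  , 0.04 , 0.026]), 0.45)]
lid_tab [(array([0.618, 0.043, 0.072]), 0.67)]
lid_hinge [(array([0.545, 0.26 , 0.06 ]), 0.82), (array([0.428, 0.145, 0.051]), 0.56)]
hook [(array([0.496, 0.152, 0.053]), 0.51)]
compass_mid [(array([ 0.606, -0.122,  0.009]), 0.89)]
bezel_mid [(array([ 0.663, -0.425,  0.003]), 0.54)]
magnet_mid [(array([ 0.46 , -0.115,  0.011]), 0.68)]
rule_mid [(array([ 0.795, -0.316,  0.006]), 0.92), (array([ 0.439, -0.231,  0.009]), 0.8), (array([ 0.288, -0.312,  0.007]), 0.51), (array([ 0.455, -0.36 ,  0.001]), 0.45)]
bracket_mid [(array([ 0.61 , -0.239,  0.009]), 0.81), (array([ 0.28 , -0.443,  0.004]), 0.68), (array([ 0.56 , -0.323,  0.003]), 0.56)]
case [(array([0.493, 0.048, 0.064]), 0.62), (array([0.426, 0.147, 0.052]), 0.43)]
side 52.85571694868482 [ 0.2846 -0.6835  0.7526]
latch_tip [(array([0.496, 0.041, 0.024]), 0.57)]
lid_tab [(array([0.621, 0.046, 0.072]), 0.69), (array([0.5  , 0.156, 0.053]), 0.6)]
lid_hinge [(array([0.543, 0.259, 0.059]), 0.58)]
hook []
compass_mid [(array([ 0.608, -0.118,  0.011]), 0.77)]
bezel_mid []
magnet_mid [(array([ 0.462, -0.12 ,  0.009]), 0.6)]
rule_mid [(array([ 0.283, -0.314,  0.013]), 0.95), (array([ 0.438, -0.226,  0.014]), 0.64), (array([ 0.794, -0.318,  0.011]), 0.63), (array([0.497, 0.048, 0.069]), 0.61)]
bracket_mid [(array([ 0.286, -0.443,  0.01 ]), 0.71), (array([ 0.561, -0.32 ,  0.009]), 0.6), (array([ 0.607, -0.233,  0.011]), 0.56), (array([ 0.521, -0.434,  0.004]), 0.27)]
case [(array([0.55 , 0.156, 0.005]), 0.81)]
```

View pics/scene0.png

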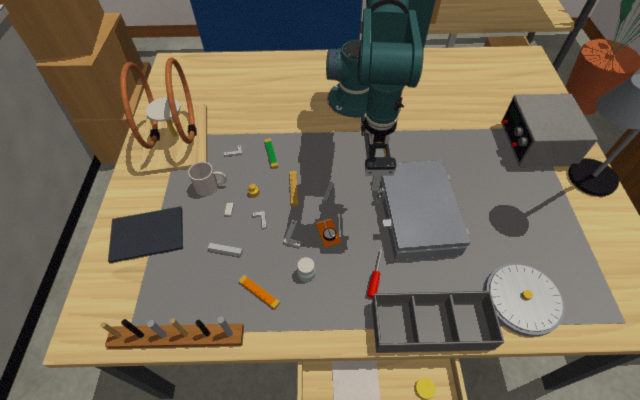

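View pics/side0.png

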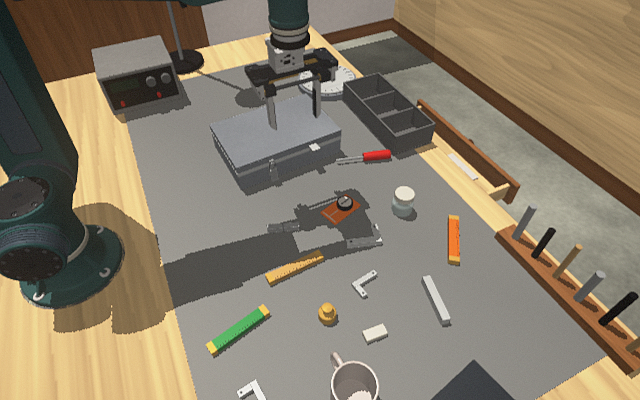

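The case is at centre-right in the scene image, at about (425,208), with its latch and tab sides facing the left. The yellow rule is at (294,187), the compass at (328,232) and the bracket at (291,234). The magnet is near (341,222). I see no bezel. Next is a closer look with the wrist camera.

```bash
cat >> h.py <<'E'
def T():
    s=bot.sense(); M=np.eye(4); M[:3,:3]=s['orientation']; M[:3,3]=s['ee_pos']; return M
def wrist():
    M=T(); p=bot.read_camera('wrist'); p['W']=M@np.array(p['tool_from_camera']); return p
def ray(p,u,v):
    x=np.array([u-p['cx'],v-p['cy']],float); 
    if 'W' in p:
        r=np.hypot(*x); th=r/f(p); d=np.r_[x/max(r,1e-9)*np.sin(th),np.cos(th)]; return p['W'][:3,3],p['W'][:3,:3]@d
    R=np.array(p['R']); return -R.T@p['t'],R.T@np.r_[x/f(p),1]
def atz(p,u,v,z):
    o,d=ray(p,u,v); return o+d*(z-o[2])/d[2]
def proj(p,X):
    X=np.array(X,float)
    if 'W' in p:
        W=p['W']; c=W[:3,:3].T@(X-W[:3,3]); r=np.hypot(c[0],c[1]); th=np.arctan2(r,c[2]); return np.array([p['cx'],p['cy']])+c[:2]/max(r,1e-9)*th*f(p)
    c=np.array(p['R'])@X+p['t']; return np.array([p['cx'],p['cy']])+c[:2]/c[2]*f(p)
def tips(p,ls,n=3):
    for l in ls: print(l,[(np.round(d['position'],4).tolist(),round(d['confidence'],2)) for d in bot.tip_of(l,p)][:n])
E
python3 - <<'E'
from h import *
p=wrist(); print(p['fov_y'],np.array(p['tool_from_camera'])); save(p,'w0')
tips(p,['latch_tip','lid_tab','lid_hinge','keeper','compass_mid','magnet_mid'])
print(proj(p,[.497,.0405,.025]),proj(p,[.62,.0445,.072]),p['cx'],p['cy'])
E
```

```text
65.70646984690485 [[-0.0002 -0.9638 -0.2668  0.0771]
 [ 1.     -0.0002 -0.0001  0.0004]
 [ 0.0001 -0.2668  0.9638 -0.1792]
 [ 0.      0.      0.      1.    ]]
latch_tip [([0.4997, 0.0387, 0.0202], 0.44)]
lid_tab [([0.617, 0.0466, 0.0711], 0.66)]
lid_hinge [([0.5516, 0.1605, 0.0037], 0.41)]
keeper [([0.4974, 0.0392, 0.0656], 0.58), ([0.5799, 0.2044, 0.0514], 0.48)]
compass_mid [([0.6078, -0.1211, 0.0115], 0.96), ([0.5869, 0.1089, 0.0539], 0.65)]
magnet_mid [([0.4608, -0.1162, 0.0072], 0.61)]
[274.0402 145.7432] [387.4452 146.931 ] 319.6690482511816 197.61709775134815
```

View pics/w0.png

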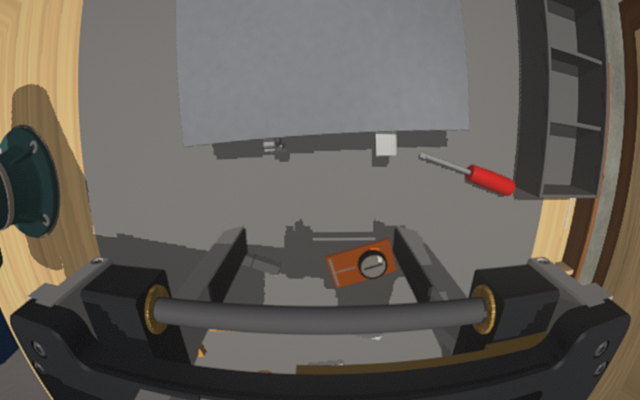

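The lid's top front edge runs from (183,146) to (469,129). The tab is at (386,145), the latch at (273,145), the compass at (362,263) and the magnet, in shadow, at (262,262).

Run:
```python
from h import *
p=wrist(); g=cv2.cvtColor(p['image'],cv2.COLOR_RGB2GRAY).astype(float)
# front top edge of lid, refine by vertical gradient
pts=[]
for u in list(range(195,255,5))+list(range(400,462,5)):
    v0=146+(u-183)*(129-146)/286; vs=np.arange(int(v0)-8,int(v0)+9); d=g[vs+1,u]-g[vs-1,u]; v=vs[np.argmin(d)]; pts.append(atz(p,u,v,.0825)[:2])
pts=np.array(pts); k=np.polyfit(pts[:,0],pts[:,1],1); r=pts[:,1]-np.polyval(k,pts[:,0]); print('slope',k,r.std())
ok=abs(r)<.002; k=np.polyfit(pts[ok,0],pts[ok,1],1); print(k,ok.sum())
print('corners',atz(p,183,146,.0825),atz(p,469,129,.0825))
print('tab',atz(p,376,145,.0715),atz(p,397,145,.0715))
```

```text
slope [0.0613 0.0243] 0.0004445100130071232
[0.0613 0.0243] 25
corners [0.4079 0.0493 0.0825] [0.707  0.068  0.0825]
tab [0.608  0.0462 0.0715] [0.6302 0.0467 0.0715]
```

{"fn": "move_arm", "kwargs": {
  "rows": [
    [[0.01, -0.015, 0.02], -0.0613, 0.05],
    [[0.025, -0.035, 0.05], -0.0613, 0.044],
    [[0.038, -0.051, 0.09], -0.0613, 0.04],
    [[0.038, -0.051, 0.12], -0.0613, 0.04],
    [[0.038, -0.051, 0.15], -0.0613, 0.04],
    [[0.038, -0.051, 0.15], -0.0613, 0.04],
    [[0.038, -0.051, 0.15], -0.0613, 0.04],
    [[0.038, -0.051, 0.15], -0.0613, 0.04]
  ]
}}

```text
time_s: 2.3
ee_pos: [0.5007, 0.0379, 0.0577]
orientation: [[-0.061, 0.998, 0.004], [0.998, 0.061, -0.0], [-0.0, 0.004, -1.0]]
ft_force: [-0.2, 0.5, 0.7]
grip_width: 0.43
grasp_force: 0.0
```

Run:
```python
from h import *
print(T()[:3]); p=wrist(); save(p,'w1'); print(proj(p,[.4985,.04,.022]),proj(p,[.4985,.059,.0825])); tips(p,['latch_tip','keeper'])
```

```text
[[-0.0611  0.9981  0.0039  0.5007]
 [ 0.9981  0.0611 -0.0001  0.0379]
 [-0.0004  0.0039 -1.      0.0577]]
[316.1475 217.6449] [317.4037 221.3852]
latch_tip [([0.4994, 0.0408, 0.0244], 0.44)]
keeper [([0.4976, 0.0408, 0.0676], 0.89)]
```

View pics/w1.png

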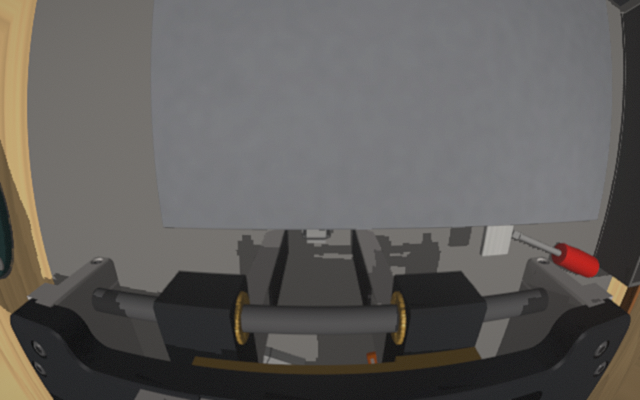

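The fingers straddle the latch at (317,233), and the lid's front edge is at row 228.

Run:
```python
from h import *
p=wrist()
for u,v in [(317,228),(164,226),(598,218),(150,60)]: print(atz(p,u,v,.0825))
print('tab',atz(p,485,226,.07),atz(p,497,254,.07),atz(p,511,251,.07)); print('keeper?',atz(p,305,233,.068),atz(p,328,233,.068))
```

```text
[0.4983 0.0553 0.0825]
[0.4093 0.0497 0.0825]
[0.7071 0.0689 0.0825]
[0.4022 0.1439 0.0825]
tab [0.6057 0.0563 0.07  ] [0.6213 0.0364 0.07  ] [0.6331 0.0385 0.07  ]
keeper? [0.4917 0.0462 0.068 ] [0.5052 0.047  0.068 ]
```

{"fn": "move_arm", "kwargs": {
  "rows": [
    [[0.0, -0.002, 0.02], 0, 0.04],
    [[0.0, -0.002, 0.035], 0, 0.04],
    [[0.0, -0.002, 0.045], 0, 0.04],
    [[0.0, -0.002, 0.045], 0, 0.04],
    [[0.0, -0.002, 0.045], 0, 0.012],
    [[0.0, -0.002, 0.045], 0, 0.012],
    [[0.0, -0.002, 0.045], 0, 0.012],
    [[0.0, -0.002, 0.045], 0, 0.012],
    [[0.0, -0.002, 0.045], 0, 0.012],
    [[0.0, -0.002, 0.045], 0, 0.012],
    [[0.0, -0.002, 0.045], 0, 0.012]
  ],
  "squeeze": 25
}}

```text
time_s: 3.6
ee_pos: [0.4985, 0.0379, 0.0115]
orientation: [[-0.061, 0.998, 0.003], [0.998, 0.061, 0.0], [-0.0, 0.003, -1.0]]
ft_force: [3.5, 0.1, 1.7]
grip_width: 0.213
grasp_force: 25.0
```

{"fn": "move_arm", "kwargs": {
  "rows": [
    [[-0.0053, 0, -0.0019], 0, 0.012],
    [[-0.01, 0, -0.0051], 0, 0.012],
    [[-0.0137, 0, -0.0093], 0, 0.012],
    [[-0.0163, 0, -0.0143], 0, 0.012],
    [[-0.0175, 0, -0.0198], 0, 0.012],
    [[-0.0173, 0, -0.0255], 0, 0.012],
    [[-0.0162, 0, -0.0298], 0, 0.012],
    [[-0.0142, 0, -0.034], 0, 0.012],
    [[-0.0142, 0, -0.034], 0, 0.012],
    [[-0.0142, 0, -0.034], 0, 0.012]
  ]
}}

```text
time_s: 4.6
ee_pos: [0.4992, 0.0215, 0.0438]
orientation: [[-0.061, 0.998, 0.003], [0.998, 0.061, -0.004], [-0.005, 0.003, -1.0]]
ft_force: [6.8, -5.1, -4.2]
grip_width: 0.194
grasp_force: 25.0
```

Run:
```python
from h import *
p=bot.read_camera('side'); tips(p,['hook','latch_tip','keeper'])
im=p['image']; u,v=proj(p,[.4985,.035,.05]).astype(int); c=im[max(v-80,0):v+80,u-100:u+100]; print(u,v)
cv2.imwrite('pics/s1.png',cv2.resize(c,None,fx=3,fy=3)[:,:,::-1])
```

```text
hook []
latch_tip [([0.5, 0.027, 0.0401], 0.54), ([0.4285, 0.1541, 0.0492], 0.45)]
keeper [([0.498, 0.0461, 0.0709], 0.86), ([0.5839, 0.1069, 0.0521], 0.49)]
273 169
```

View pics/s1.png

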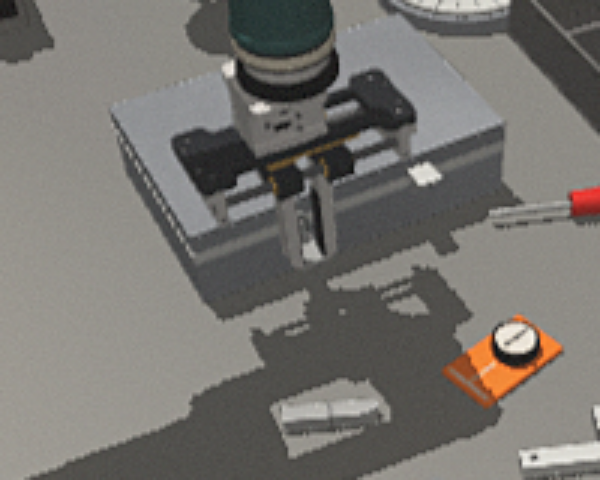

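The fingers are at the latch, but the lever is hidden. I'll release, rise and look.

{"fn": "move_arm", "kwargs": {
  "rows": [
    [[0, 0, 0], 0, 0.036],
    [[0, 0, 0], 0, 0.036],
    [[0, 0, 0], 0, 0.036],
    [[0, 0, 0], 0, 0.036],
    [[0, 0, -0.03], 0, 0.036],
    [[0, 0, -0.07], 0, 0.036],
    [[0, 0, -0.1], 0, 0.036],
    [[0, 0, -0.1], 0, 0.036]
  ]
}}

```text
time_s: 5.6
ee_pos: [0.5007, 0.0237, 0.1499]
orientation: [[-0.062, 0.998, 0.01], [0.998, 0.062, -0.001], [-0.001, 0.01, -1.0]]
ft_force: [0.4, 1.2, 0.3]
grip_width: 0.383
grasp_force: 0.0
```

Run:
```python
from h import *
print(T()[:3,3]);a=wrist(); u,v=proj(a,[.4985,.03,.05]).astype(int); 
p=bot.read_camera('side'); tips(p,['hook','latch_tip','keeper'])
tips(a,['hook','latch_tip','keeper'])
q=bot.read_camera('scene'); tips(q,['hook','latch_tip'])
def crop(p,X,s=50):
    u,v=proj(p,X).astype(int); print(u,v); return cv2.resize(p['image'][max(v-s,0):max(v-s,0)+2*s,max(u-s,0):max(u-s,0)+2*s],(390,390),interpolation=cv2.INTER_CUBIC)
X=[.4985,.03,.05]
cv2.imwrite('pics/l2.png',np.hstack([crop(p,X,40),crop(a,X,60)])[:,:,::-1])
```

```text
[0.5007 0.0237 0.1499]
hook []
latch_tip [([0.4988, 0.0252, 0.0405], 0.41), ([0.6088, -0.119, 0.0102], 0.3)]
keeper [([0.5015, 0.0464, 0.0669], 0.87), ([0.4973, 0.156, 0.0512], 0.66)]
hook [([0.5014, 0.0437, 0.0647], 0.42)]
latch_tip []
keeper [([0.5004, 0.0431, 0.0673], 0.56)]
hook [([0.4957, 0.0515, 0.0626], 0.65)]
latch_tip [([0.4967, 0.0502, 0.0645], 0.61), ([0.4996, 0.0219, 0.0473], 0.39)]
274 170
316 190
```

View pics/l2.png

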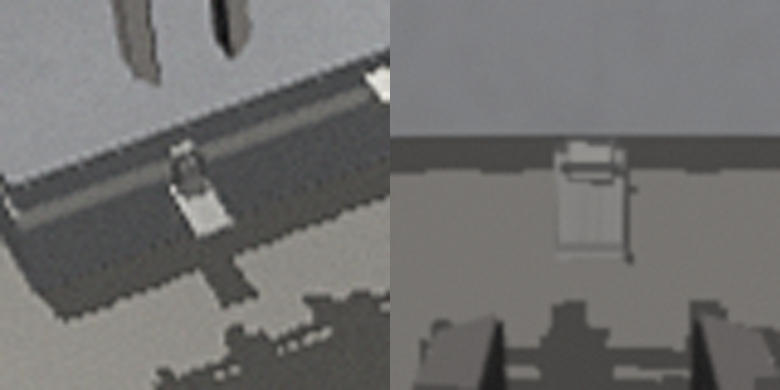

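The lever stands out roughly horizontal and the bail still runs up to the keeper, so it's at about 1.2 rad, just short of springing. I'll regrip deeper and lift further.

{"fn": "move_arm", "kwargs": {
  "rows": [
    [[0.0, -0.001, 0.04], 0, 0.036],
    [[0.0, -0.001, 0.08], 0, 0.036],
    [[0.0, -0.001, 0.11], 0, 0.036],
    [[0.0, -0.001, 0.121], 0, 0.036],
    [[0.0, -0.001, 0.121], 0, 0.036],
    [[0.0, -0.001, 0.121], 0, 0.01],
    [[0.0, -0.001, 0.121], 0, 0.01],
    [[0.0, -0.001, 0.121], 0, 0.01],
    [[0.0, -0.001, 0.121], 0, 0.01],
    [[0.0, -0.001, 0.121], 0, 0.01],
    [[0.0, -0.001, 0.121], 0, 0.01]
  ],
  "squeeze": 40
}}

```text
time_s: 7.25
ee_pos: [0.4994, 0.0235, 0.0255]
orientation: [[-0.061, 0.998, 0.006], [0.998, 0.061, -0.0], [-0.001, 0.006, -1.0]]
ft_force: [5.6, -1.4, 4.7]
grip_width: 0.205
grasp_force: 40.0
```

{"fn": "move_arm", "kwargs": {
  "rows": [
    [[0.0, 0, -0.003], 0, 0.01],
    [[0.001, 0, -0.006], 0, 0.01],
    [[0.002, 0, -0.009], 0, 0.01],
    [[0.003, 0, -0.012], 0, 0.01],
    [[0.005, 0, -0.015], 0, 0.01],
    [[0.007, 0, -0.018], 0, 0.01],
    [[0.008, 0, -0.02], 0, 0.01],
    [[0.008, 0, -0.02], 0, 0.01],
    [[0.008, 0, -0.02], 0, 0.01]
  ]
}}

```text
time_s: 8.15
ee_pos: [0.4988, 0.0292, 0.0414]
orientation: [[-0.061, 0.998, 0.005], [0.998, 0.061, -0.005], [-0.005, 0.005, -1.0]]
ft_force: [14.1, -5.1, -13.1]
grip_width: 0.206
grasp_force: 40.0
```

{"fn": "move_arm", "kwargs": {
  "rows": [
    [[0, 0, 0], 0, 0.036],
    [[0, 0, 0], 0, 0.036],
    [[0, 0, 0], 0, 0.036],
    [[0, 0, 0], 0, 0.036],
    [[-0.01, 0, -0.03], 0, 0.036],
    [[-0.01, 0, -0.07], 0, 0.036],
    [[-0.01, 0, -0.1], 0, 0.036],
    [[-0.01, 0, -0.1], 0, 0.036]
  ]
}}

```text
time_s: 8.95
ee_pos: [0.4997, 0.0216, 0.1489]
orientation: [[-0.061, 0.998, 0.01], [0.998, 0.061, -0.001], [-0.001, 0.01, -1.0]]
ft_force: [0.6, -0.0, 0.1]
grip_width: 0.386
grasp_force: 0.0
```

Run:
```python
from h import *
print(T()[:3,3]);a=wrist(); u,v=proj(a,[.4985,.03,.05]).astype(int); 
p=bot.read_camera('side'); tips(p,['hook','latch_tip','keeper'])
tips(a,['hook','latch_tip','keeper'])
def crop(p,X,s=50):
    u,v=proj(p,X).astype(int); print(u,v); return cv2.resize(p['image'][max(v-s,0):max(v-s,0)+2*s,max(u-s,0):max(u-s,0)+2*s],(390,390),interpolation=cv2.INTER_CUBIC)
X=[.4985,.03,.05]
cv2.imwrite('pics/l3.png',np.hstack([crop(p,X,40),crop(a,X,60)])[:,:,::-1])
```

```text
[0.4997 0.0216 0.1489]
hook [([0.5016, -0.0009, 0.0381], 0.35)]
latch_tip [([0.4631, -0.117, 0.0084], 0.66), ([0.4981, 0.0284, 0.0513], 0.54)]
keeper [([0.5019, 0.0437, 0.0701], 0.96)]
hook [([0.5023, 0.0011, 0.0369], 0.53), ([0.4397, -0.2304, 0.011], 0.3)]
latch_tip [([0.4995, 0.0242, 0.0532], 0.57), ([0.5015, 0.1521, 0.0514], 0.41)]
keeper [([0.4994, 0.042, 0.0652], 0.74)]
274 170
317 188
```

View pics/l3.png

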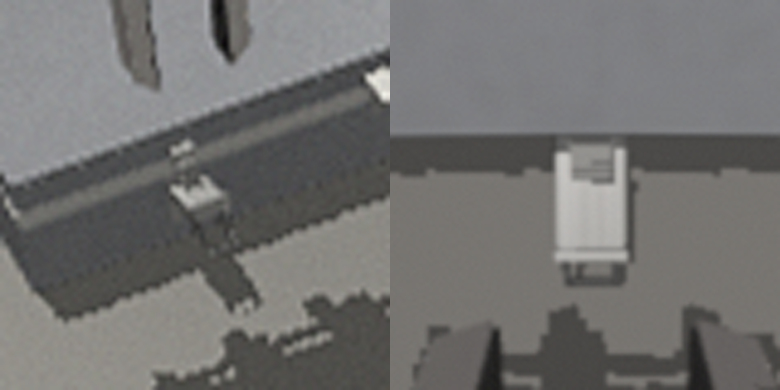

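The hook has sprung free and hangs out at y≈0 m. Next is the tab.

{"fn": "move_arm", "kwargs": {
  "rows": [
    [[0.005, 0.03, 0], 0, 0.04],
    [[0.01, 0.07, 0], 0, 0.04],
    [[0.0185, 0.11, 0.02], 0, 0.04],
    [[0.0185, 0.12, 0.05], 0, 0.04],
    [[0.0185, 0.12, 0.08], 0, 0.04],
    [[0.0185, 0.12, 0.0885], 0, 0.04],
    [[0.0185, 0.12, 0.0885], 0, 0.04],
    [[0.0185, 0.12, 0.0885], 0, 0.01],
    [[0.0185, 0.12, 0.0885], 0, 0.01],
    [[0.0185, 0.12, 0.0885], 0, 0.01],
    [[0.0185, 0.12, 0.0885], 0, 0.01],
    [[0.0185, 0.12, 0.0885], 0, 0.01]
  ],
  "squeeze": 30
}}

```text
time_s: 10.55
ee_pos: [0.6181, 0.0474, 0.0575]
orientation: [[-0.061, 0.998, 0.007], [0.998, 0.061, 0.0], [-0.0, 0.007, -1.0]]
ft_force: [4.9, 0.3, 3.5]
grip_width: 0.231
grasp_force: 30.0
```

Run:
```python
from h import *
s=bot.sense(); print(s['time_s'],s['grip_width'],s['grasp_force'])
for k in range(1,22):
    a=.0534+.09*k; print(k,np.round([.215-.2153*np.cos(a), -(.2153*np.sin(a)-.0115)],4).tolist())
```

```text
10.55 0.2313507925922839 30.000963807106018
1 [0.0019, -0.0193]
2 [0.0055, -0.0383]
3 [0.0109, -0.0569]
4 [0.0178, -0.075]
5 [0.0264, -0.0924]
6 [0.0365, -0.1089]
7 [0.048, -0.1244]
8 [0.0609, -0.1389]
9 [0.0751, -0.1521]
10 [0.0904, -0.1641]
11 [0.1066, -0.1745]
12 [0.1238, -0.1835]
13 [0.1417, -0.1909]
14 [0.1602, -0.1967]
15 [0.1791, -0.2008]
16 [0.1984, -0.2032]
17 [0.2177, -0.2038]
18 [0.2371, -0.2027]
19 [0.2562, -0.1998]
20 [0.275, -0.1953]
21 [0.2934, -0.189]
```

{"fn": "move_arm", "kwargs": {
  "rows": [
    [[0.0019, 0, -0.0193], 0, 0.01],
    [[0.0055, 0, -0.0383], 0, 0.01],
    [[0.0109, 0, -0.0569], 0, 0.01],
    [[0.0178, 0, -0.075], 0, 0.01],
    [[0.0264, 0, -0.0924], 0, 0.01],
    [[0.0365, 0, -0.1089], 0, 0.01],
    [[0.048, 0, -0.1244], 0, 0.01],
    [[0.0609, 0, -0.1389], 0, 0.01],
    [[0.0751, 0, -0.1521], 0, 0.01],
    [[0.0904, 0, -0.1641], 0, 0.01],
    [[0.0904, 0, -0.1641], 0, 0.01]
  ]
}}

```text
time_s: 11.65
ee_pos: [0.6123, 0.1382, 0.2214]
orientation: [[-0.062, 0.998, 0.007], [0.998, 0.062, -0.001], [-0.001, 0.007, -1.0]]
ft_force: [6.4, -1.2, 2.7]
grip_width: 0.23
grasp_force: 31.9
```

{"fn": "move_arm", "kwargs": {
  "rows": [
    [[0.0162, 0, -0.0104], 0, 0.01],
    [[0.0334, 0, -0.0194], 0, 0.01],
    [[0.0513, 0, -0.0268], 0, 0.01],
    [[0.0698, 0, -0.0326], 0, 0.01],
    [[0.0887, 0, -0.0367], 0, 0.01],
    [[0.108, 0, -0.0391], 0, 0.01],
    [[0.1273, 0, -0.0397], 0, 0.01],
    [[0.1467, 0, -0.0386], 0, 0.01],
    [[0.1658, 0, -0.0357], 0, 0.01],
    [[0.1846, 0, -0.0312], 0, 0.01],
    [[0.1846, 0, -0.0312], 0, 0.01],
    [[0.1846, 0, -0.0312], 0, 0.01]
  ]
}}

```text
time_s: 12.85
ee_pos: [0.6007, 0.3236, 0.2523]
orientation: [[-0.062, 0.998, 0.007], [0.998, 0.062, 0.003], [0.003, 0.007, -1.0]]
ft_force: [6.7, 4.3, 3.9]
grip_width: 0.175
grasp_force: 35.7
```

{"fn": "move_arm", "kwargs": {
  "rows": [
    [[0, 0, 0], 0, 0.04],
    [[0, 0, 0], 0, 0.04],
    [[0, 0, 0], 0, 0.04],
    [[0, 0, -0.025], 0, 0.04],
    [[0, 0, -0.05], 0, 0.04],
    [[-0.03, -0.0, -0.065], 0, 0.05],
    [[-0.075, -0.01, -0.065], 0, 0.05],
    [[-0.12, -0.02, -0.065], 0, 0.06],
    [[-0.165, -0.03, -0.065], 0, 0.06],
    [[-0.21, -0.04, -0.065], 0, 0.06],
    [[-0.255, -0.05, -0.06], 0, 0.06]
  ]
}}

```text
time_s: 13.95
ee_pos: [0.5632, 0.062, 0.3097]
orientation: [[-0.061, 0.998, -0.002], [0.998, 0.061, -0.001], [-0.001, -0.002, -1.0]]
ft_force: [0.6, -1.4, 0.3]
grip_width: 0.639
grasp_force: 0.0
```

{"fn": "move_arm", "kwargs": {
  "rows": [
    [[-0.045, -0.01, 0], 0, 0.06],
    [[-0.09, -0.015, 0], 0, 0.06],
    [[-0.13, -0.02, 0], 0, 0.06],
    [[-0.17, -0.03, 0.0], 0, 0.06],
    [[-0.2, -0.04, 0.0], 0, 0.06],
    [[-0.2, -0.04, 0.0], 0, 0.06],
    [[-0.2, -0.04, 0.0], 0, 0.06]
  ]
}}

```text
time_s: 14.65
ee_pos: [0.536, -0.1381, 0.3093]
orientation: [[-0.059, 0.998, -0.003], [0.998, 0.059, 0.001], [0.001, -0.003, -1.0]]
ft_force: [0.0, 0.1, 0.1]
grip_width: 0.639
grasp_force: 0.0
```

Run:
```python
from h import *
print(T()[:3,3]);a=wrist(); save(a,'w4')
p=bot.read_camera('scene'); tips(p,['lid_tab','lid_hinge','seat_compass','seat_rule','seat_magnet','seat_bracket','seat_bezel','bezel_mid'])
tips(a,['compass_mid','magnet_mid','rule_mid','bracket_mid','bezel_mid'])
cv2.imwrite('pics/sc4.png',cv2.resize(p['image'][110:320,180:500],None,fx=2.4,fy=2.4,interpolation=cv2.INTER_CUBIC)[:,:,::-1])
```

```text
[ 0.536  -0.1381  0.3093]
lid_tab [([0.6025, 0.3081, 0.2683], 0.93), ([0.662, -0.4251, 0.002], 0.5)]
lid_hinge [([0.5411, 0.2584, 0.0589], 0.79)]
seat_compass [([0.4964, 0.1508, 0.054], 0.7), ([0.4568, -0.3588, -0.0007], 0.55)]
seat_rule [([0.4312, 0.1474, 0.0497], 0.67)]
seat_magnet [([0.5737, 0.2058, 0.0507], 0.56)]
seat_bracket [([0.6642, 0.1615, 0.0522], 0.6)]
seat_bezel [([0.5863, 0.1097, 0.0511], 0.88), ([0.4413, -0.2296, 0.0111], 0.54)]
bezel_mid []
compass_mid [([0.6051, -0.1205, 0.0115], 0.88), ([0.6052, -0.2335, 0.0079], 0.15)]
magnet_mid [([0.4587, -0.1164, 0.0053], 0.61), ([0.6076, -0.1186, 0.0164], 0.45)]
rule_mid [([0.2904, -0.3113, 0.0085], 0.9), ([0.4417, -0.2324, 0.0092], 0.87), ([0.791, -0.317, 0.0128], 0.82)]
bracket_mid [([0.5644, -0.3217, 0.0118], 0.65), ([0.6073, -0.234, 0.0108], 0.64)]
bezel_mid [([0.4251, -0.5142, 0.0028], 0.65)]
```

View pics/w4.png

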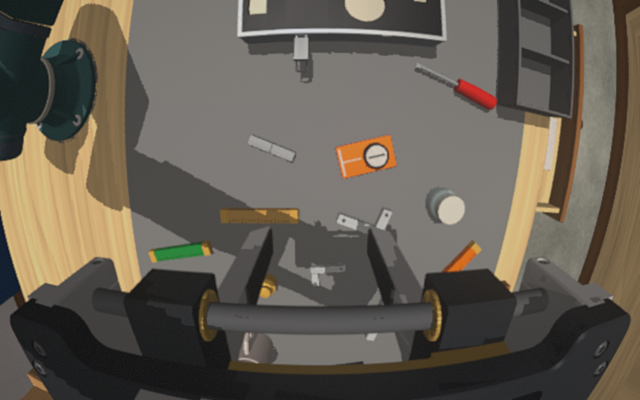

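View pics/sc4.png

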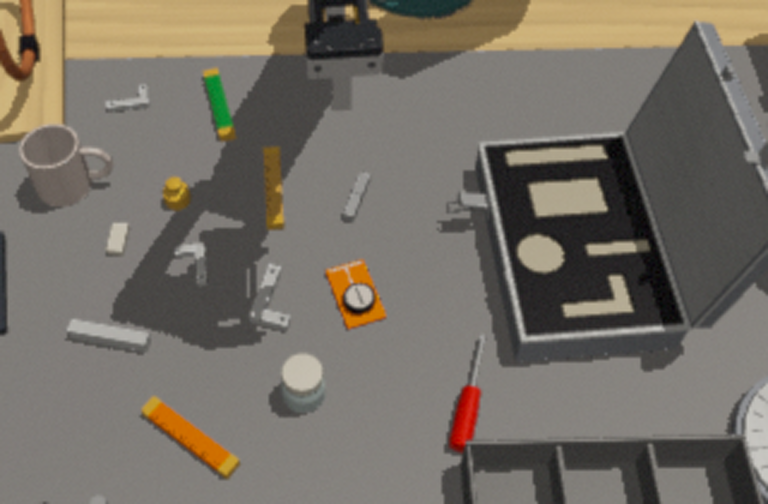

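The lid is open to about 1.73 rad. Four pieces are out, and there is no bezel on the bench: the compass at (366,157), the magnet at (272,148), the yellow rule at (260,215) and the bracket at (363,220). Next I'll fit the case pose from its pockets.

{"fn": "move_arm", "kwargs": {
  "rows": [
    [[0.04, 0.006, 0.0], 0, 0.09],
    [[0.08, 0.012, 0.02], 0, 0.09],
    [[0.12, 0.018, 0.05], 0, 0.09],
    [[0.16, 0.024, 0.08], 0, 0.09],
    [[0.197, 0.027, 0.09], 0, 0.09],
    [[0.197, 0.027, 0.09], 0, 0.09],
    [[0.197, 0.027, 0.09], 0, 0.09],
    [[0.197, 0.027, 0.09], 0, 0.09],
    [[0.197, 0.027, 0.09], 0, 0.09]
  ]
}}

```text
time_s: 16.3
ee_pos: [0.5523, 0.0592, 0.2214]
orientation: [[-0.059, 0.998, 0.002], [0.998, 0.059, -0.0], [-0.001, 0.002, -1.0]]
ft_force: [-0.2, -0.2, 0.6]
grip_width: 0.954
grasp_force: 0.0
```

```bash
cat >> h.py <<'E'
from scipy.optimize import minimize
SS=4
def fill(p,P,sh):
    q=np.array([proj(p,X) for X in P]); m=np.zeros(sh,np.uint8); cv2.fillPoly(m,[np.round((q+.5)*SS-.5).astype(np.int32)],1); return m
def dens(P,n=8): # densify polygon (fisheye)
    P=np.array(P,float); return np.vstack([a+(b-a)*np.linspace(0,1,n,endpoint=False)[:,None] for a,b in zip(P,np.roll(P,-1,0))])
def rect(cx,cy,w,h): return np.array([[cx-w/2,cy-h/2],[cx+w/2,cy-h/2],[cx+w/2,cy+h/2],[cx-w/2,cy+h/2]])
def circ(cx,cy,r): t=np.linspace(0,2*np.pi,32,endpoint=False); return np.c_[cx+r*np.cos(t),cy+r*np.sin(t)]
def place(P,z,s): c,n=np.cos(s[2]),np.sin(s[2]); return np.c_[s[0]+c*P[:,0]-n*P[:,1],s[1]+n*P[:,0]+c*P[:,1],np.full(len(P),z)]
def hull(p,parts,s,sh): # parts: (poly,z0,z1) convex
    m=np.zeros(sh,np.uint8)
    for P,z0,z1 in parts:
        q=np.array([proj(p,X) for X in np.vstack([place(P,z0,s),place(P,z1,s)])],np.float32)
        h=cv2.convexHull(np.round((q+.5)*SS-.5).astype(np.int32)); cv2.fillConvexPoly(m,h,1)
    return m
def fit(render,mask,s0,ign=None):
    M=cv2.resize(mask.astype(np.uint8),None,fx=SS,fy=SS,interpolation=cv2.INTER_LINEAR if 0 else cv2.INTER_NEAREST); sh=M.shape
    ok=np.ones(sh,bool) if ign is None else ~cv2.resize(ign.astype(np.uint8),None,fx=SS,fy=SS,interpolation=cv2.INTER_NEAREST).astype(bool)
    def c(x):
        m=render(x*np.array([.01,.01,.1])+s0,sh); return 1-((m&M)[ok].sum())/max(((m|M)[ok]).sum(),1)
    best=min((minimize(c,np.array(z,float),method='Nelder-Mead',options=dict(initial_simplex=np.array(z)+np.array([[0,0,0],[.5,0,0],[0,.5,0],[0,0,.8]]),maxiter=150,xatol=.005,fatol=1e-5)) for z in [(0,0,0),(.2,-.2,.3)]),key=lambda r:r.fun)
    return best.x*np.array([.01,.01,.1])+s0,1-best.fun
Lp=np.array([[-.042,-.010],[.042,-.010],[.042,.044],[.022,.044],[.022,.010],[-.042,.010]])
POCK=[rect(-.052,0,.056,.094),circ(.03,-.052,.029),rect(.03,.045,.019,.079),rect(-.122,0,.026,.134),np.c_[.112-Lp[:,1],Lp[:,0]]]
def case_render(p):
    def r(s,sh):
        m=np.zeros(sh,np.uint8)
        for P in POCK:
            P=dens(P,4); m|=fill(p,place(P,.051,s),sh)&fill(p,place(P,.057,s),sh)
        return m
    return r
PARTS=dict(magnet=[(rect(0,0,.075,.015),.002,.017)],rule=[(rect(0,0,.13,.022),.002,.016)],
 compass=[(rect(0,0,.09,.052),.002,.009),(circ(.014,0,.02),.009,.022)],
 bracket=[(rect(0,0,.08,.016),.002,.017),(rect(.032,.021,.016,.042),.002,.017)])
E
python3 - <<'E'
from h import *
p=wrist(); save(p,'w5'); print(p['W'][:3,3]); im=p['image'].astype(int)
m=(im.min(2)>110)
s0=np.array([.5513,.1585,.0617]); SH=(1600,2560)
r=case_render(p); r0=r(s0,SH)[::4,::4]
near=cv2.dilate(r0,np.ones((25,25)))>0
m&=near; n,l,st,ce=cv2.connectedComponentsWithStats(m.astype(np.uint8)); print(st[1:,:].tolist())
s,i=fit(r,m,s0); print(s,i)
o=p['image'].copy(); o[m]=[0,255,0]; e=r(s,SH)[::4,::4]; o[(e-cv2.erode(e,np.ones((3,3))))>0]=[255,0,0]; cv2.imwrite('pics/w5o.png',o[:,:,::-1])
E
```

```text
[0.5478 0.1362 0.4006]
[[331, 11, 40, 4, 131], [195, 32, 7, 137, 518], [342, 37, 18, 54, 918], [207, 43, 22, 114, 2233], [252, 55, 51, 83, 4035], [385, 62, 45, 73, 1510], [325, 116, 50, 51, 1965], [338, 178, 25, 1, 25]]
[0.5515 0.1571 0.0633] 0.8928834778918331
```

View pics/w5o.png

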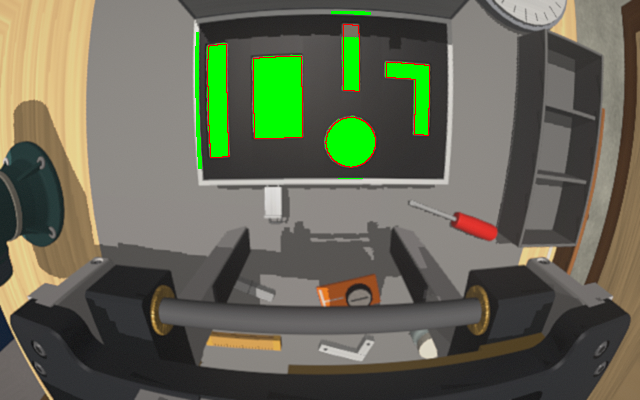

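The overlay sits exactly on all five pockets, so the case pose is confirmed. Next I'll measure the pieces from a similar vantage.

{"fn": "move_arm", "kwargs": {
  "rows": [
    [[-0.045, -0.006, 0.0], 0, 0.09],
    [[-0.09, -0.012, 0.0], 0, 0.09],
    [[-0.135, -0.018, 0.0], 0, 0.09],
    [[-0.18, -0.024, 0.0], 0, 0.09],
    [[-0.225, -0.03, 0.01], 0, 0.09],
    [[-0.27, -0.036, 0.02], 0, 0.09],
    [[-0.31, -0.042, 0.03], 0, 0.09],
    [[-0.337, -0.042, 0.03], 0, 0.09],
    [[-0.337, -0.042, 0.03], 0, 0.09],
    [[-0.337, -0.042, 0.03], 0, 0.09],
    [[-0.337, -0.042, 0.03], 0, 0.09]
  ]
}}

```text
time_s: 17.45
ee_pos: [0.5306, -0.2778, 0.191]
orientation: [[-0.062, 0.998, 0.001], [0.998, 0.062, -0.0], [-0.0, 0.001, -1.0]]
ft_force: [0.0, 0.4, -0.2]
grip_width: 0.955
grasp_force: 0.0
```

```bash
cat >> h.py <<'E'
def getmask(p,name,near):
    best=None
    for d in bot.regions_of(name+'_mid',p):
        m=np.array(d['mask']); v,u=np.nonzero(m)
        if len(u)<50: continue
        X=atz(p,u.mean(),v.mean(),.012)
        e=np.linalg.norm(X[:2]-near)
        if best is None or e<best[0]: best=(e,m,d['confidence'])
    return best
def piece(p,name,near,yaws=None,z=0):
    b=getmask(p,name,near)
    if b is None: return None
    m=b[1]; v,u=np.nonzero(m); P=np.array([atz(p,a,c,.012)[:2] for a,c in zip(u,v)]); mu=P.mean(0)
    w,V=np.linalg.eigh(np.cov((P-mu).T)); y0=np.arctan2(V[1,1],V[0,1])
    if yaws is None: yaws=[y0] if name in('rule','magnet') else [y0,y0+np.pi] if name=='compass' else [y0+k*np.pi/4 for k in range(8)]
    r=lambda s,sh: hull(p,PARTS[name],s,sh)
    R=[]
    for y in yaws:
        s0=np.array([*mu,y])
        if name=='bracket': s0[:2]-=np.array([[np.cos(y),-np.sin(y)],[np.sin(y),np.cos(y)]])@[.009,.006]
        R.append(fit(r,m,s0))
    s,i=max(R,key=lambda t:t[1]); return s,i,[round(t[1],3) for t in R],b[0],b[2],m
E
python3 - <<'E'
from h import *
p=wrist(); print(T()[:3,3]); o=p['image'].copy()
for n,near in dict(magnet=(.46,-.117),rule=(.44,-.23),compass=(.606,-.12),bracket=(.608,-.236)).items():
    t=piece(p,n,np.array(near))
    if t is None: print(n,None); continue
    print(n,t[0],t[1],t[2:5]); o[t[5]]=o[t[5]]//2+[0,100,0]
    e=hull(p,PARTS[n],t[0],(1600,2560))[::4,::4]; o[(e-cv2.erode(e,np.ones((3,3))))>0]=[255,0,0]
cv2.imwrite('pics/w6.png',o[:,:,::-1])
E
```

```text
[ 0.5307 -0.2774  0.1911]
magnet [ 0.4587 -0.1161  2.7988] 0.930738255033557 ([np.float64(0.931)], np.float64(0.00039460112325876025), 0.92)
rule [ 0.286  -0.3114 -2.8922] 0.9393038683553029 ([np.float64(0.939)], np.float64(0.1667922597076107), 0.58)
compass [ 0.6082 -0.1218 -2.8415] 0.9581435358057516 ([np.float64(0.958), np.float64(0.958)], np.float64(0.004394799560208034), 0.91)
bracket [ 0.6074 -0.2355 -0.3154] 0.9151592693902761 ([np.float64(0.483), np.float64(0.302), np.float64(0.912), np.float64(0.915), np.float64(0.915), np.float64(0.914), np.float64(0.308), np.float64(0.484)], np.float64(0.01155065050396729), 0.56)
```

View pics/w6.png

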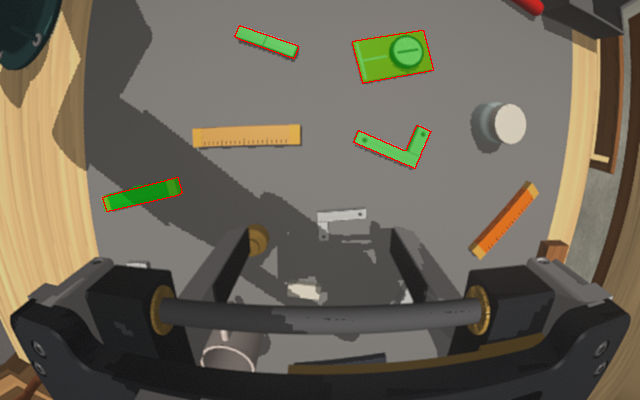

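The fits sit well on the magnet at (267,42), the compass at (393,57), with its dial towards +world x, and the bracket at (395,145). The kit rule is the yellow one at (247,136); the network locked on the green one instead. I'll pick the magnet first.

{"fn": "move_arm", "kwargs": {
  "rows": [
    [[0.03, -0.01, 0.0], -0.14, 0.06],
    [[0.065, -0.022, 0.01], -0.28, 0.05],
    [[0.1, -0.036, 0.03], -0.42, 0.045],
    [[0.135, -0.05, 0.05], -0.56, 0.04],
    [[0.165, -0.062, 0.07], -0.7, 0.04],
    [[0.1654, -0.0619, 0.09], -0.84, 0.04],
    [[0.1654, -0.0619, 0.09], -0.98, 0.04],
    [[0.1654, -0.0619, 0.1], -1.12, 0.04],
    [[0.1654, -0.0619, 0.11], -1.166, 0.04],
    [[0.1654, -0.0619, 0.11], -1.166, 0.04],
    [[0.1654, -0.0619, 0.11], -1.166, 0.04],
    [[0.1654, -0.0619, 0.11], -1.166, 0.04]
  ],
  "squeeze": 30
}}

```text
time_s: 18.9
ee_pos: [0.459, -0.1171, 0.0811]
orientation: [[-0.941, 0.337, 0.001], [0.337, 0.941, -0.0], [-0.001, 0.0, -1.0]]
ft_force: [0.4, -0.0, 0.3]
grip_width: 0.425
grasp_force: 0.0
```

```bash
cat >> h.py <<'E'
def go(x,y,z,a):
    M=T(); d=M[:3,:3].T@(np.array([x,y,z])-M[:3,3]); ay=np.arctan2(M[1,1],M[0,1]); t=-(a-ay); t=(t+np.pi/2)%np.pi-np.pi/2
    print('t',round(bot.sense()['time_s'],2),'at',M[:3,3],'ay',round(ay,4),'delta',np.round(d,4).tolist(),'turn',round(t,4),'j',np.round(bot.sense()['joints'],2).tolist())
E
python3 - <<'E'
from h import *
go(.4587,-.1161,.0095,1.228)
p=wrist(); t=piece(p,'magnet',np.array([.4587,-.1161])); print(t and t[:5])
E
```

```text
t 18.9 at [ 0.459  -0.1171  0.0811] ay 1.2269 delta [0.0007, 0.0008, 0.0716] turn -0.0011 j [-0.37, -0.02, 1.74, 0.0, 1.43, -1.6]
(array([ 0.6214, -0.2406,  2.5637]), np.float64(0.20734028092433165), [np.float64(0.207)], np.float64(0.18011708393224943), 0.36)
```

Magnet: descend, grip and lift.

{"fn": "move_arm", "kwargs": {
  "rows": [
    [[0.0007, 0.0008, 0.03], 0, 0.04],
    [[0.0007, 0.0008, 0.055], 0, 0.04],
    [[0.0007, 0.0008, 0.0716], 0, 0.04],
    [[0.0007, 0.0008, 0.0716], 0, 0.04],
    [[0.0007, 0.0008, 0.0716], 0, 0.04],
    [[0.0007, 0.0008, 0.0716], 0, 0.005],
    [[0.0007, 0.0008, 0.0716], 0, 0.005],
    [[0.0007, 0.0008, 0.0716], 0, 0.005],
    [[0.0007, 0.0008, 0.0716], 0, 0.005],
    [[0.0007, 0.0008, 0.0716], 0, 0.005],
    [[0.0007, 0.0008, 0.0716], 0, 0.005]
  ]
}}

```text
time_s: 20.1
ee_pos: [0.4587, -0.1162, 0.0095]
orientation: [[-0.942, 0.337, 0.001], [0.337, 0.942, -0.0], [-0.001, 0.0, -1.0]]
ft_force: [-1.1, 0.2, 3.8]
grip_width: 0.154
grasp_force: 30.0
```

{"fn": "move_arm", "kwargs": {
  "rows": [
    [[0, 0, -0.02], 0, 0.005],
    [[0, 0, -0.06], 0, 0.005],
    [[0, 0, -0.1], 0, 0.005],
    [[0, 0, -0.14], 0, 0.005],
    [[0, 0, -0.14], 0, 0.005],
    [[0, 0, -0.14], 0, 0.005]
  ]
}}

```text
time_s: 20.7
ee_pos: [0.4583, -0.1162, 0.1489]
orientation: [[-0.942, 0.337, 0.001], [0.337, 0.942, -0.0], [-0.001, -0.0, -1.0]]
ft_force: [-0.7, 0.0, -0.5]
grip_width: 0.157
grasp_force: 30.0
```

Run:
```python
from h import *
from h import PARTS
s=bot.sense(); print(s['grip_width']*94, s['grasp_force'])
C=np.array([.5515,.1571,.0633]);R=np.array([[np.cos(C[2]),-np.sin(C[2])],[np.sin(C[2]),np.cos(C[2])]]); t=C[:2]+R@[.03,.045]; print('seat',t)
go(t[0],t[1],.15,.0633)
p=wrist(); M=T(); z0=M[2,3]-.0075
PARTS['magnet']=[(rect(0,0,.075,.015),z0,z0+.015)]
b=getmask(p,'magnet',M[:2,3]); print(b and (b[0],b[2],b[1].sum()))
save(p,'w7'); cv2.imwrite('pics/w7m.png',p['image'][150:350,200:440][:,:,::-1].repeat(2,0).repeat(2,1))
print('tcp px',proj(p,M[:3,3]))
ax=M[:3,0]
for s in (-.0375,.0375): print(proj(p,M[:3,3]+ax*s+np.array([0,0,.0075])))
```

```text
14.723331780342322 29.99957710504532
seat [0.5786 0.2039]
t 20.7 at [ 0.4583 -0.1162  0.1489] ay 1.2273 delta [-0.0054, 0.3419, -0.0011] turn 1.164 j [-0.37, -0.07, 1.64, -0.0, 1.57, -1.6]
(np.float64(0.0562123361302681), 0.68, np.int64(2877))
tcp px [320.312  237.1784]
[320.2947 293.4192]
[320.3603 181.7086]
```

View pics/w7m.png

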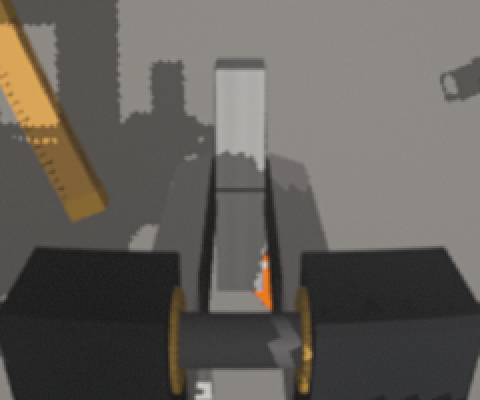

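The magnet is held straight. Its front top edge is at row 184.5 against a predicted 181.7, so it sits about 1.6 mm back along tool x. I'll compensate, hover over the pocket and check.

{"fn": "move_arm", "kwargs": {
  "rows": [
    [[0, 0.03, -0.01], 0.1, 0.005],
    [[0, 0.07, -0.01], 0.22, 0.005],
    [[0, 0.11, -0.01], 0.34, 0.005],
    [[-0.001, 0.15, -0.01], 0.46, 0.005],
    [[-0.002, 0.19, -0.01], 0.58, 0.005],
    [[-0.003, 0.23, -0.01], 0.7, 0.005],
    [[-0.004, 0.27, -0.01], 0.82, 0.005],
    [[-0.0048, 0.31, -0.01], 0.94, 0.005],
    [[-0.0048, 0.335, -0.01], 1.06, 0.005],
    [[-0.0048, 0.3436, -0.01], 1.164, 0.005],
    [[-0.0048, 0.3436, 0], 1.164, 0.005],
    [[-0.0048, 0.3436, 0.02], 1.164, 0.005]
  ]
}}

```text
time_s: 22.0
ee_pos: [0.5784, 0.2057, 0.1274]
orientation: [[-0.066, 0.998, -0.0], [0.998, 0.066, -0.001], [-0.001, -0.0, -1.0]]
ft_force: [-0.4, -0.3, -0.7]
grip_width: 0.154
grasp_force: 30.0
```

{"fn": "move_arm", "kwargs": {
  "rows": [
    [[0, 0, 0.03], 0, 0.005],
    [[0, 0, 0.055], 0, 0.005],
    [[0, 0, 0.057], 0, 0.005],
    [[0, 0, 0.057], 0, 0.005],
    [[0, 0, 0.057], 0, 0.005]
  ]
}}

```text
time_s: 22.5
ee_pos: [0.5788, 0.2055, 0.0725]
orientation: [[-0.063, 0.998, 0.001], [0.998, 0.063, 0.0], [0.0, 0.001, -1.0]]
ft_force: [-0.8, 0.2, -0.8]
grip_width: 0.153
grasp_force: 30.0
```

```bash
cat >> h.py <<'E'
CASE=np.array([.5515,.1571,.0633])
def seat(x,y): c,n=np.cos(CASE[2]),np.sin(CASE[2]); return CASE[:2]+np.array([c*x-n*y,n*x+c*y])
E
python3 - <<'E'
from h import *
t=seat(.03,.045); s=t+.0016*np.array([-np.sin(.0633),np.cos(.0633)])
go(s[0],s[1],.0585,.0633); print(bot.sense()['grip_width']*94)
p=wrist(); save(p,'w8')
c=cv2.resize(p['image'][100:300,200:440],None,fx=3.2,fy=3,interpolation=cv2.INTER_CUBIC); c=cv2.convertScaleAbs(c,alpha=1.3)
cv2.imwrite('pics/w8c.png',c[:,:,::-1])
M=T(); P=place(POCK[2],.057,CASE); print(np.round([proj(p,X) for X in P],1).tolist())
E
```

```text
t 22.5 at [0.5788 0.2055 0.0725] ay 0.0635 delta [0.0, -0.0003, 0.014] turn 0.0002 j [0.25, 0.29, 1.4, -0.0, 1.45, 0.19]
14.376483718599733
[[305.7, 282.8], [331.9, 282.8], [333.5, 175.4], [303.9, 175.4]]
```

View pics/w8c.png

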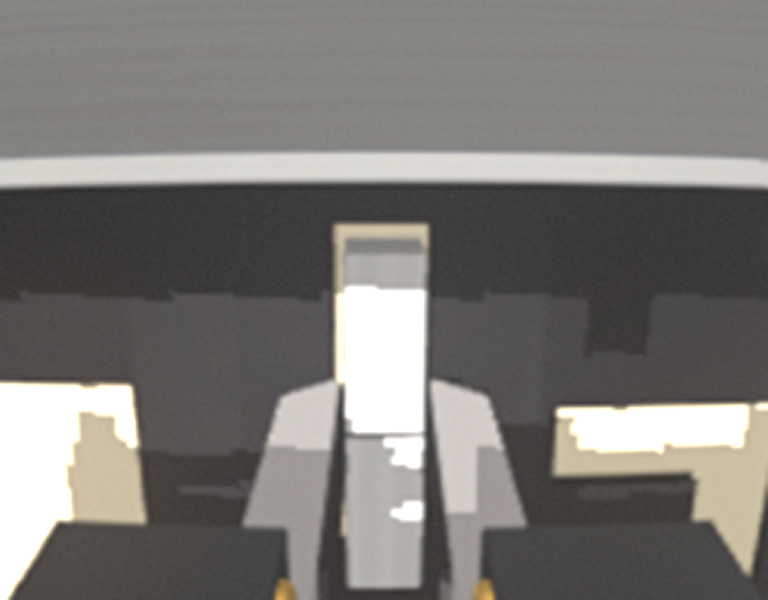

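The magnet is centred laterally to within about 0.6 mm of the pocket, whose front edge is at row 174.7. Now the lengthwise gap.

Run:
```python
from h import *
p=wrist(); M=T(); I=np.linalg.inv(M)
for n,u,v,z in [('mag front bottom',320,179.3,.065),('mag front top',320,182,.08),('pocket front top',319,174.7,.057),('pocket front floor',319,174.7,.051),('pocketL',304.4,200,.057),('pocketL floor',304.4,200,.051),('pocketR',334.1,185,.057),('magL',307.8,200,.08),('magR',332.8,200,.08)]:
    print(n,(I@np.r_[atz(p,u,v,z),1])[:2])
```

```text
mag front bottom [0.0368 0.0004]
mag front top [0.0385 0.0004]
pocket front top [ 0.0382 -0.0002]
pocket front floor [ 0.037  -0.0002]
pocketL [ 0.0213 -0.0098]
pocketL floor [ 0.0196 -0.0101]
pocketR [0.0314 0.0096]
magL [ 0.0278 -0.0066]
magR [0.0278 0.0078]
```

{"fn": "move_arm", "kwargs": {
  "rows": [
    [[-0.0005, -0.0005, 0.003], 0, 0.005],
    [[-0.0005, -0.0005, 0.006], 0, 0.005],
    [[-0.0005, -0.0005, 0.009], 0, 0.005],
    [[-0.0005, -0.0005, 0.012], 0, 0.005],
    [[-0.0005, -0.0005, 0.0138], 0, 0.005],
    [[-0.0005, -0.0005, 0.0138], 0, 0.005],
    [[-0.0005, -0.0005, 0.0138], 0, 0.005]
  ]
}}

```text
time_s: 23.3
ee_pos: [0.5778, 0.2053, 0.0585]
orientation: [[-0.063, 0.998, -0.0], [0.998, 0.063, -0.0], [-0.0, -0.0, -1.0]]
ft_force: [-3.0, -0.8, 3.3]
grip_width: 0.158
grasp_force: 30.0
```

{"fn": "move_arm", "kwargs": {
  "rows": [
    [[0, 0, 0], 0, 0.03],
    [[0, 0, 0], 0, 0.03],
    [[0, 0, 0], 0, 0.03],
    [[0, 0, -0.03], 0, 0.03],
    [[0, 0, -0.07], 0, 0.03],
    [[-0.04, 0, -0.11], 0, 0.05],
    [[-0.08, 0, -0.13], 0, 0.06],
    [[-0.12, -0.0, -0.13], 0, 0.06],
    [[-0.145, -0.02, -0.13], 0, 0.06],
    [[-0.145, -0.02, -0.13], 0, 0.06],
    [[-0.145, -0.02, -0.13], 0, 0.06]
  ]
}}

```text
time_s: 24.4
ee_pos: [0.5672, 0.059, 0.1879]
orientation: [[-0.062, 0.998, 0.001], [0.998, 0.062, 0.001], [0.001, 0.001, -1.0]]
ft_force: [1.1, -0.7, 0.2]
grip_width: 0.637
grasp_force: 0.0
```

```bash
cat >> h.py <<'E'
SEATS=dict(magnet=(.03,.045),rule=(-.122,0),compass=(-.052,0),bracket=(.112,0))
def seated(p,n,yaws=None):
    P=PARTS[n]; PARTS[n]=[(a,z0+.049,z1+.049) for a,z0,z1 in P]
    t=piece(p,n,seat(*SEATS[n]),yaws); PARTS[n]=P
    if t is None: return print(n,'none')
    c,s=np.cos(CASE[2]),np.sin(CASE[2]); d=np.array([[c,s],[-s,c]])@(t[0][:2]-CASE[:2])-SEATS[n]
    print(n,'offset in case frame mm',d*1000,'yaw rel',(t[0][2]-CASE[2]),'iou',t[1:5])
E
python3 - <<'E'
from h import *
p=wrist(); save(p,'w9'); print(T()[:3,3]); seated(p,'magnet')
P=place(POCK[2],.057,CASE); q=np.array([proj(p,X) for X in P]); print(q.round(1).tolist())
a=q.min(0).astype(int)-25; b=q.max(0).astype(int)+25; a=np.maximum(a,0)
c=cv2.convertScaleAbs(cv2.resize(p['image'][a[1]:b[1],a[0]:b[0]],None,fx=5,fy=5,interpolation=cv2.INTER_CUBIC),alpha=1.3); print(a,c.shape); cv2.imwrite('pics/w9c.png',c[:600,:,::-1])
E
```

```text
[0.5673 0.0597 0.1878]
magnet offset in case frame mm [-0.341   1.8524] yaw rel 1.566071084139605 iou (np.float64(0.9345519167301346), [np.float64(0.935)], np.float64(0.011574374455166318), 0.65)
[[330.3, 86.9], [349.5, 87.1], [349.1, 12.3], [330.1, 11.8]]
[305   0] (560, 345, 3)
```

View pics/w9c.png

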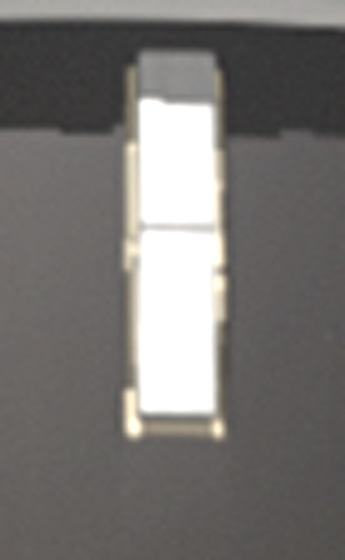

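The magnet lies inside its pocket, with light floor showing as a thin rim on both sides and at the near end. Next is the rule.

{"fn": "move_arm", "kwargs": {
  "rows": [
    [[-0.045, -0.008, 0.0], 0, 0.09],
    [[-0.09, -0.016, 0.0], 0, 0.09],
    [[-0.135, -0.024, 0.0], 0, 0.09],
    [[-0.18, -0.032, 0.0], 0, 0.09],
    [[-0.225, -0.04, 0.0], 0, 0.09],
    [[-0.27, -0.048, 0.0], 0, 0.09],
    [[-0.31, -0.055, 0.0], 0, 0.09],
    [[-0.334, -0.058, 0.0], 0, 0.09],
    [[-0.334, -0.058, 0.0], 0, 0.09],
    [[-0.334, -0.058, 0.0], 0, 0.09],
    [[-0.334, -0.058, 0.0], 0, 0.09]
  ]
}}

```text
time_s: 25.6
ee_pos: [0.5311, -0.276, 0.1877]
orientation: [[-0.066, 0.998, 0.0], [0.998, 0.066, 0.001], [0.001, 0.0, -1.0]]
ft_force: [-0.0, 0.5, -0.5]
grip_width: 0.956
grasp_force: 0.0
```

```bash
cat >> h.py <<'E'
def survey(names):
    p=wrist(); o={}
    if 'rule' in names:
        h=cv2.cvtColor(p['image'],cv2.COLOR_RGB2HSV).astype(int); m=((h[...,0]>=12)&(h[...,0]<=27)&(h[...,1]>100)&(h[...,2]>60)).astype(np.uint8); m[:60]=0;m[230:]=0;m[:,:110]=0;m[:,440:]=0
        m=cv2.morphologyEx(m,cv2.MORPH_CLOSE,np.ones((5,5))); n,l,st,ce=cv2.connectedComponentsWithStats(m)
        for k in sorted(range(1,n),key=lambda k:-st[k,4])[:2]:
            if st[k,4]<600: continue
            v,u=np.nonzero(l==k); P=np.array([atz(p,a,c,.012)[:2] for a,c in zip(u,v)]); mu=P.mean(0); w,V=np.linalg.eigh(np.cov((P-mu).T)); y=np.arctan2(V[1,1],V[0,1])
            print('rule',st[k].tolist(),*fit(lambda s,sh:hull(p,PARTS['rule'],s,sh),l==k,np.array([*mu,y])))
    near=dict(compass=(.608,-.122),bracket=(.607,-.2355)); ya=dict(compass=[.3],bracket=[-.32])
    for n in names:
        if n in near:
            t=piece(p,n,np.array(near[n])); print(n,t and t[:5])
    return p
E
python3 - <<'E'
from h import *
survey(['rule','compass','bracket']); go(.4,-.2,.1,.063)
E
```

```text
rule [191, 126, 110, 23, 2147] [ 0.4393 -0.2288 -3.078 ] 0.9648592643757555
rule [357, 60, 76, 24, 945] [ 0.612  -0.1352 -2.8948] 0.4173293904854871
compass (array([ 0.6075, -0.1218, -2.8519]), np.float64(0.9656540229227454), [np.float64(0.966), np.float64(0.966)], np.float64(0.003920117955511567), 0.79)
bracket (array([ 0.6074, -0.2354, -0.312 ]), np.float64(0.9431712865447806), [np.float64(0.489), np.float64(0.329), np.float64(0.943), np.float64(0.943), np.float64(0.943), np.float64(0.943), np.float64(0.315), np.float64(0.489)], np.float64(0.012872727624213908), 0.89)
t 25.75 at [ 0.5309 -0.2762  0.1881] ay 0.0656 delta [0.0846, -0.1257, 0.0881] turn 0.0026 j [-0.57, 0.2, 1.28, 0.0, 1.66, -0.64]
```

{"fn": "move_arm", "kwargs": {
  "rows": [
    [[0.01, -0.02, 0.0], 0.145, 0.07],
    [[0.02, -0.04, 0.0], 0.29, 0.06],
    [[0.035, -0.06, 0.0], 0.435, 0.05],
    [[0.045, -0.08, 0.0], 0.58, 0.045],
    [[0.0533, -0.0883, 0.01], 0.725, 0.045],
    [[0.0533, -0.0883, 0.03], 0.87, 0.045],
    [[0.0533, -0.0883, 0.05], 1.015, 0.045],
    [[0.0533, -0.0883, 0.07], 1.16, 0.045],
    [[0.0533, -0.0883, 0.09], 1.305, 0.045],
    [[0.0533, -0.0883, 0.11], 1.45, 0.045],
    [[0.0533, -0.0883, 0.12], 1.573, 0.045],
    [[0.0533, -0.0883, 0.12], 1.573, 0.045]
  ],
  "squeeze": 35
}}

```text
time_s: 26.95
ee_pos: [0.4378, -0.2285, 0.0661]
orientation: [[0.998, 0.063, -0.003], [0.063, -0.998, 0.002], [-0.003, -0.002, -1.0]]
ft_force: [0.0, 0.3, -0.1]
grip_width: 0.481
grasp_force: 0.0
```

{"fn": "move_arm", "kwargs": {
  "rows": [
    [[0, 0, 0.0], 0, 0.045],
    [[0, 0, 0.02], 0, 0.045],
    [[0, 0, 0.04], 0, 0.045],
    [[0, 0, 0.0535], 0, 0.045],
    [[0, 0, 0.0585], 0, 0.045],
    [[0, 0, 0.0585], 0, 0.045],
    [[0, 0, 0.0585], 0, 0.045]
  ]
}}

```text
time_s: 27.65
ee_pos: [0.4396, -0.2305, 0.0104]
orientation: [[0.998, 0.061, 0.002], [0.061, -0.998, -0.001], [0.002, 0.001, -1.0]]
ft_force: [-0.4, -0.5, -0.2]
grip_width: 0.481
grasp_force: 0.0
```

Run:
```python
from h import *
go(.4393,-.2288,.009,.0636+np.pi/2)
```

```text
t 27.65 at [ 0.4396 -0.2305  0.0104] ay -1.5093 delta [-0.0002, -0.0017, 0.0014] turn -0.0021 j [-0.6, 0.09, 1.77, 0.0, 1.28, 0.91]
```

{"fn": "move_arm", "kwargs": {
  "rows": [
    [[0, -0.0017, 0.0014], 0, 0.045],
    [[0, -0.0017, 0.0014], 0, 0.01],
    [[0, -0.0017, 0.0014], 0, 0.01],
    [[0, -0.0017, 0.0014], 0, 0.01],
    [[0, -0.0017, 0.0014], 0, 0.01],
    [[0, -0.0017, 0.0014], 0, 0.01],
    [[0, -0.0017, 0.0014], 0, 0.01],
    [[0, -0.0017, -0.03], 0, 0.01],
    [[0, -0.0017, -0.07], 0, 0.01],
    [[0, -0.0017, -0.11], 0, 0.01],
    [[0, -0.0017, -0.14], 0, 0.01],
    [[0, -0.0017, -0.14], 0, 0.01]
  ]
}}

```text
time_s: 28.85
ee_pos: [0.4414, -0.2301, 0.1548]
orientation: [[0.998, 0.061, 0.009], [0.061, -0.998, -0.006], [0.008, 0.006, -1.0]]
ft_force: [-0.1, 0.2, -0.6]
grip_width: 0.229
grasp_force: 35.0
```

```bash
cat >> h.py <<'E'
def held(p,L,h,z0):
    """apparent tool-x offset of held bar's front end: list edge rows on centre columns"""
    M=T(); I=np.linalg.inv(M); g=cv2.cvtColor(p['image'],cv2.COLOR_RGB2GRAY).astype(float)
    top=proj(p,M[:3,3]+M[:3,0]*L/2+np.array([0,0,h-z0])); bot_=proj(p,M[:3,3]+M[:3,0]*L/2+np.array([0,0,-z0])); print('pred top',top,'bottom',bot_)
    u=int(round(top[0])); v=int(top[1]); pr=g[max(v-15,0):v+15,u-3:u+4].mean(1); print(max(v-15,0),pr.round(0).astype(int).tolist())
E
python3 - <<'E'
from h import *
print(bot.sense()['grip_width']*94)
t=seat(-.122,0); print(t); go(t[0],t[1],.15,.0633)
p=wrist(); held(p,.13,.014,.007); save(p,'w10')
E
```

```text
21.56410197387322
[0.4297 0.1494]
t 28.85 at [ 0.4414 -0.2301  0.1548] ay -1.5097 delta [0.0115, -0.3795, 0.0024] turn 1.5686 j [-0.59, -0.02, 1.58, 0.0, 1.57, 0.92]
pred top [317.0488 139.0561] bottom [317.0879 137.4084]
124 [130, 129, 130, 130, 130, 130, 130, 130, 131, 127, 110, 107, 144, 180, 184, 182, 182, 181, 181, 181, 181, 182, 182, 182, 181, 181, 181, 181, 181, 181]
```

{"fn": "move_arm", "kwargs": {
  "rows": [
    [[0.0, -0.03, 0], -0.12, 0.01],
    [[0.0, -0.065, 0], -0.26, 0.01],
    [[0.002, -0.1, 0], -0.4, 0.01],
    [[0.004, -0.135, 0], -0.54, 0.01],
    [[0.006, -0.17, 0], -0.68, 0.01],
    [[0.008, -0.205, 0], -0.82, 0.01],
    [[0.01, -0.24, 0], -0.96, 0.01],
    [[0.0114, -0.275, 0], -1.1, 0.01],
    [[0.0114, -0.31, 0], -1.24, 0.01],
    [[0.0114, -0.345, 0], -1.38, 0.01],
    [[0.0114, -0.37, 0], -1.5, 0.01],
    [[0.0114, -0.3774, 0], -1.573, 0.01]
  ]
}}

```text
time_s: 30.1
ee_pos: [0.4252, 0.151, 0.1464]
orientation: [[-0.07, 0.998, -0.005], [0.998, 0.07, -0.0], [0.0, -0.005, -1.0]]
ft_force: [0.1, 0.8, -0.2]
grip_width: 0.228
grasp_force: 35.0
```

{"fn": "move_arm", "kwargs": {
  "rows": [
    [[0, 0, 0.01], 0, 0.01],
    [[0, 0, 0.03], 0, 0.01],
    [[0, 0, 0.055], 0, 0.01],
    [[0, 0, 0.078], 0, 0.01],
    [[0, 0, 0.078], 0, 0.01],
    [[0, 0, 0.078], 0, 0.01],
    [[0, 0, 0.078], 0, 0.01],
    [[0, 0, 0.078], 0, 0.01]
  ]
}}

```text
time_s: 30.9
ee_pos: [0.4281, 0.149, 0.0727]
orientation: [[-0.063, 0.998, 0.003], [0.998, 0.063, 0.0], [0.0, 0.003, -1.0]]
ft_force: [0.3, 0.5, -0.6]
grip_width: 0.224
grasp_force: 35.0
```

```bash
cat >> h.py <<'E'
def gap(p,n,L,h,z0):
    """columns of brightness along tool x line at piece lateral offsets; returns rows for pocket edge lines"""
    M=T(); go(*(seat(*SEATS[n])),.051+z0,CASE[2]); held(p,L,h,z0)
    print('pocket px',np.round([proj(p,X) for X in place(POCK[dict(compass=0,magnet=2,rule=3,bracket=4)[n]],.057,CASE)],1).tolist())
E
python3 - <<'E'
from h import *
print(bot.sense()['grip_width']*94)
p=wrist(); gap(p,'rule',.13,.014,.007); save(p,'w11')
cv2.imwrite('pics/w11c.png',cv2.resize(p['image'][90:320,220:420],None,fx=3,fy=2.6,interpolation=cv2.INTER_CUBIC)[:,:,::-1])
E
```

```text
21.077234992494315
t 30.95 at [0.4281 0.1491 0.0727] ay 0.0629 delta [0.0002, 0.0016, 0.0147] turn -0.0004 j [0.21, -0.07, 1.79, -0.0, 1.41, 0.15]
pred top [318.954  135.5359] bottom [318.9477 133.9284]
120 [49, 49, 49, 49, 49, 50, 53, 58, 85, 144, 191, 181, 182, 199, 181, 147, 171, 199, 202, 202, 200, 200, 200, 200, 200, 200, 200, 199, 200, 199]
pocket px [[304.4, 310.8], [338.3, 310.7], [342.3, 129.7], [300.8, 129.7]]
```

View pics/w11c.png

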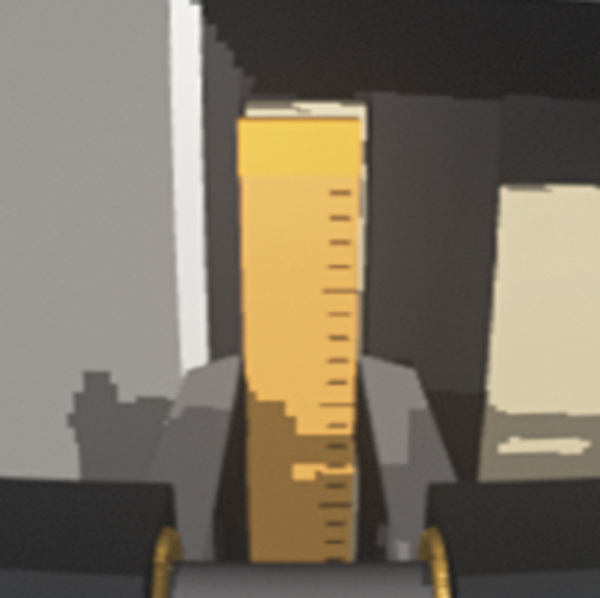

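The rule hovers with its front edge at row 135 and the pocket edge at row 129. The pocket lies about 1.3 mm towards +tool y. I'll correct and lower.

{"fn": "move_arm", "kwargs": {
  "rows": [
    [[0.0003, 0.0013, 0.0], 0, 0.01],
    [[0.0003, 0.0013, 0.004], 0, 0.01],
    [[0.0003, 0.0013, 0.008], 0, 0.01],
    [[0.0003, 0.0013, 0.011], 0, 0.01],
    [[0.0003, 0.0013, 0.0145], 0, 0.01],
    [[0.0003, 0.0013, 0.0145], 0, 0.01],
    [[0.0003, 0.0013, 0.0145], 0, 0.01]
  ]
}}

```text
time_s: 31.65
ee_pos: [0.4283, 0.1494, 0.0572]
orientation: [[-0.063, 0.998, -0.0], [0.998, 0.063, -0.0], [-0.0, -0.0, -1.0]]
ft_force: [-1.9, 0.0, 3.5]
grip_width: 0.229
grasp_force: 36.1
```

{"fn": "move_arm", "kwargs": {
  "rows": [
    [[0, 0, 0], 0, 0.04],
    [[0, 0, 0], 0, 0.04],
    [[0, 0, 0], 0, 0.04],
    [[0, 0, -0.03], 0, 0.04],
    [[0, 0, -0.07], 0, 0.04],
    [[-0.03, 0.03, -0.11], 0, 0.05],
    [[-0.06, 0.06, -0.13], 0, 0.06],
    [[-0.09, 0.09, -0.13], 0, 0.06],
    [[-0.09, 0.09, -0.13], 0, 0.06],
    [[-0.09, 0.09, -0.13], 0, 0.06],
    [[-0.09, 0.09, -0.13], 0, 0.06]
  ]
}}

```text
time_s: 32.75
ee_pos: [0.5226, 0.0659, 0.1858]
orientation: [[-0.064, 0.998, -0.003], [0.998, 0.064, 0.0], [0.001, -0.003, -1.0]]
ft_force: [-0.2, -0.3, 0.1]
grip_width: 0.637
grasp_force: 0.0
```

Run:
```python
from h import *
p=wrist(); save(p,'w12'); print(T()[:3,3]); seated(p,'magnet'); seated(p,'rule')
q=np.array([proj(p,X) for X in place(POCK[3],.057,CASE)]); print(q.round(1).tolist())
h=cv2.cvtColor(p['image'],cv2.COLOR_RGB2HSV).astype(int); a,b=q.min(0).astype(int),q.max(0).astype(int)
m=np.zeros((400,640),bool); m[max(a[1]-8,0):b[1]+8,a[0]-8:b[0]+8]=((h[...,0]>=12)&(h[...,0]<=27)&(h[...,1]>95)&(h[...,2]>60))[max(a[1]-8,0):b[1]+8,a[0]-8:b[0]+8]
for dz in (0,.006):
  r=lambda s,sh: hull(p,[(rect(0,0,.13,.022),.051+dz,.065+dz)],s,sh)
  s,i=fit(r,m,np.array([*seat(-.122,0),CASE[2]+np.pi/2])); print(dz,s-[*seat(-.122,0),CASE[2]+np.pi/2],i)
go(.531,-.276,.188,.0633)
```

```text
[0.5226 0.0662 0.186 ]
magnet offset in case frame mm [-0.5894  1.2022] yaw rel 1.5650745377820097 iou (np.float64(0.9580281948004394), [np.float64(0.958)], np.float64(0.01326059831243581), 0.7)
rule offset in case frame mm [-1.8414 -0.4074] yaw rel 1.5729285422607668 iou (np.float64(0.9626075253086781), [np.float64(0.963)], np.float64(0.014100843507612561), 0.66)
[[223.5, 169.5], [247.4, 169.2], [245.4, 39.2], [220.9, 41.5]]
0 [-0.0028 -0.0005 -0.0002] 0.9489578902594641
0.006 [-0.0009 -0.0006  0.0029] 0.9576355054811205
t 32.9 at [0.5228 0.0662 0.1866] ay 0.0649 delta [-0.342, -0.014, -0.0015] turn 0.0016 j [0.02, 0.04, 1.46, 0.0, 1.64, -0.05]
```

Run:
```python
import cv2,numpy as np
h=cv2.cvtColor(cv2.imread('pics/w12.png'),cv2.COLOR_BGR2HSV).astype(int)
def cl(a): return 'Y' if 12<=a[0]<=27 and a[1]>95 and a[2]>60 else 'k' if a[2]<85 else 'f' if 12<=a[0]<=32 and a[1]>20 else 'g'
for v in (45,60,80,100,120,140,155,165,168,170): print(v,''.join(cl(h[v,u]) for u in range(212,256)), h[v,246:250,2].tolist())
for u in (228,234,240): print(u,''.join(cl(h[v,u]) for v in range(30,50)),''.join(cl(h[v,u]) for v in range(158,178)))
```

```text
45 ggkkkkfYYYYYYYYYYYYYYYYYYYYYYYYffffkkkkkkggg [127, 73, 81, 83]
60 ggkkkkfYYYYYYYYYYYYYYYYYYYYYYYYffffkkkkkkkkk [115, 77, 80, 82]
80 ggkkkkfYYYYYYYYYYYYYYYYYYYYYYYYffffkkkkkkkkk [93, 81, 79, 79]
100 ggkkkkfYYYYYYYYYYYYYYYYYYYYYYYYffffkkkkkkkkk [111, 82, 75, 76]
120 ggkkkkkYYYYYYYYYYYYYYYYYYYYYYYYYfffkkkkkkkkk [116, 80, 70, 72]
140 gggkkkkkYYYYYYYYYYYYYYYYYYYYYYYYYffkkkkkkkkk [100, 76, 65, 66]
155 ggggkkkkkYYYYYYYYYYYYYYYYYYYYYYYYfffkkkkkkkk [117, 114, 75, 59]
165 gggggkkkkYYYYYYYYYYYYYYYYYYYYYYYYYffkkkkkkkk [108, 99, 67, 57]
168 gggggkkkkYYYYYYYYYYYYYYYYYYYYYYYYkkkkkkkkkkk [72, 72, 68, 60]
170 gggggkkkkkYYYYYYYYYYYYYYYYYYYYYkkkkkkkkkkkkk [55, 55, 57, 60]
228 kkkkkkkkkkYYYYYYYYYY YYYYYYYYYYYYYkkkkkkk
234 kkkkkkkkkfYYYYYYYYYY YYYYYYYYYYYYYkkkkkkk
240 kkkkkkkkkYYYYYYYYYYY YYYYYYYYYYYYYkkkkkkk
```

The numbers don't tell me whether the rule is seated or still riding on the edge. I'll take a second reading from directly above it.

{"fn": "move_arm", "kwargs": {
  "rows": [
    [[0, -0.03, 0], 0, 0.06],
    [[0, -0.06, 0], 0, 0.06],
    [[0.0, -0.092, 0.0], 0, 0.02],
    [[0.0, -0.092, 0.0], 0, 0.0],
    [[0.0, -0.092, 0.0], 0, 0.0],
    [[0.0, -0.092, 0.0], 0, 0.0]
  ]
}}

```text
time_s: 33.5
ee_pos: [0.4326, 0.0598, 0.1871]
orientation: [[-0.064, 0.998, 0.001], [0.998, 0.064, 0.0], [-0.0, 0.001, -1.0]]
ft_force: [0.2, 0.1, 0.1]
grip_width: 0.335
grasp_force: 0.0
```

Run:
```python
from h import *
p=wrist(); save(p,'w13'); print(T()[:3,3])
q=np.array([proj(p,X) for X in place(POCK[3],.057,CASE)]); print(q.round(1).tolist())
h=cv2.cvtColor(p['image'],cv2.COLOR_RGB2HSV).astype(int); a,b=q.min(0).astype(int),q.max(0).astype(int)
m=np.zeros((400,640),bool); sl=np.s_[max(a[1]-8,0):b[1]+8,a[0]-8:b[0]+8]; m[sl]=((h[...,0]>=12)&(h[...,0]<=27)&(h[...,1]>95)&(h[...,2]>60))[sl]
seated(p,'rule')
for dz in (0,.006):
  s,i=fit(lambda s,sh: hull(p,[(rect(0,0,.13,.022),.051+dz,.065+dz)],s,sh),m,np.array([*seat(-.122,0),CASE[2]+np.pi/2])); print(dz,s-[*seat(-.122,0),CASE[2]+np.pi/2],i)
def cl(a): return 'Y' if 12<=a[0]<=27 and a[1]>95 and a[2]>60 else 'k' if a[2]<85 else 'f' if 12<=a[0]<=32 and a[1]>20 else 'g'
for v in range(50,165,25): print(v,a[0]-8,''.join(cl(h[v,u]) for u in range(a[0]-8,b[0]+8)))
for z in (.065,.071): print(z,[proj(p,np.r_[seat(-.122,s),z]).round(1) for s in (-.065,.065)])
u=int(q[:,0].mean()); print([max(a[1]-8,0),''.join(cl(h[v,u]) for v in range(max(a[1]-8,0),max(a[1]-8,0)+20))],[b[1]-10,''.join(cl(h[v,u]) for v in range(b[1]-10,b[1]+8))])
go(*seat(-.122,0),.08,CASE[2])
```

```text
[0.4327 0.0597 0.187 ]
[[309.2, 168.0], [334.8, 168.0], [335.3, 36.2], [309.0, 36.1]]
rule offset in case frame mm [-1.0595  0.4904] yaw rel 1.5723648718009933 iou (np.float64(0.964219273223366), [np.float64(0.964)], np.float64(0.00258202366744782), 0.55)
0 [-0.0011 -0.0001  0.0023] 0.936997265919087
0.006 [-0.0013 -0.0011  0.0028] 0.9451221896383186
50 300 ggkggggkkfYYYYYYYYYYYYYYYYYYYYYYYfffkkkkkkk
75 300 ggkkkkkkfYYYYYYYYYYYYYYYYYYYYYYYYffffkkkkkk
100 300 ggkkkkkkkYYYYYYYYYYYYYYYYYYYYYYYYffffkkkkkk
125 300 gkkkkkkkffYYYYYYYYYYYYYYYYYYYYYYYffffkkkkkk
150 300 ggkkkkkkkfYYYYYYYYYYYYYYYYYYYYYYYfffkkkkkkk
0.065 [array([322.1, 167.4]), array([322.2,  36. ])]
0.071 [array([322.1, 168.4]), array([322.3,  34.5])]
[np.int64(28), 'kkkkkkkfYYYYYYYYYYYY'] [np.int64(157), 'YYYYYYYYYYYYkkkkkk']
t 33.6 at [0.4327 0.0596 0.1869] ay 0.0637 delta [0.0898, 0.0027, 0.1069] turn 0.0004 j [0.01, -0.16, 1.65, -0.0, 1.66, -0.06]
```

{"fn": "move_arm", "kwargs": {
  "rows": [
    [[0.045, 0.001, 0.02], 0, 0.0],
    [[0.0898, 0.0015, 0.06], 0, 0.0],
    [[0.0898, 0.0015, 0.1], 0, 0.0],
    [[0.0898, 0.0015, 0.112], 0, 0.0],
    [[0.0898, 0.0015, 0.115], 0, 0.0],
    [[0.0898, 0.0015, 0.118], 0, 0.0],
    [[0.0898, 0.0015, 0.1205], 0, 0.0],
    [[0.0898, 0.0015, 0.1225], 0, 0.0],
    [[0.0898, 0.0015, 0.1225], 0, 0.0],
    [[0.0898, 0.0015, 0.1225], 0, 0.0]
  ]
}}

```text
time_s: 34.6
ee_pos: [0.4286, 0.149, 0.0653]
orientation: [[-0.063, 0.998, 0.002], [0.998, 0.063, 0.0], [0.0, 0.002, -1.0]]
ft_force: [-0.3, -0.1, 1.3]
grip_width: 0.005
grasp_force: 0.6
```

The fingers touch the rule's top at z = 0.065, so it is fully seated. Back to look at the compass and bracket.

{"fn": "move_arm", "kwargs": {
  "rows": [
    [[0, 0, -0.04], 0, 0.0],
    [[0, 0, -0.08], 0, 0.03],
    [[-0.04, 0.01, -0.11], 0, 0.06],
    [[-0.085, 0.02, -0.123], 0, 0.09],
    [[-0.13, 0.03, -0.123], 0, 0.09],
    [[-0.175, 0.04, -0.123], 0, 0.09],
    [[-0.22, 0.05, -0.123], 0, 0.09],
    [[-0.265, 0.06, -0.123], 0, 0.09],
    [[-0.31, 0.07, -0.123], 0, 0.09],
    [[-0.355, 0.0754, -0.123], 0, 0.09],
    [[-0.4, 0.0754, -0.123], 0, 0.09],
    [[-0.4307, 0.0754, -0.123], 0, 0.09]
  ]
}}

```text
time_s: 35.8
ee_pos: [0.5302, -0.279, 0.1873]
orientation: [[-0.061, 0.998, 0.0], [0.998, 0.061, -0.001], [-0.001, 0.0, -1.0]]
ft_force: [0.8, 0.3, -0.9]
grip_width: 0.903
grasp_force: 0.0
```

{"fn": "move_arm", "kwargs": {
  "rows": [
    [[0, 0, 0], 0, 0.09],
    [[0, 0, 0], 0, 0.09],
    [[0, 0, 0], 0, 0.09]
  ]
}}

```text
time_s: 36.1
ee_pos: [0.5305, -0.2749, 0.1877]
orientation: [[-0.064, 0.998, 0.0], [0.998, 0.064, 0.0], [0.0, 0.0, -1.0]]
ft_force: [0.1, -1.6, 1.3]
grip_width: 0.958
grasp_force: 0.0
```

Run:
```python
from h import *
p=survey(['compass','bracket']); save(p,'w14'); go(.6074,-.2354,.1,-.312-np.pi/2)
# dial centre: white/black dial blob
h=cv2.cvtColor(p['image'],cv2.COLOR_RGB2HSV); v=proj(p,[.621,-.1177,.022]); print('dial pred px',v)
```

```text
compass (array([ 0.608 , -0.1215, -2.8389]), np.float64(0.9632017552300852), [np.float64(0.963), np.float64(0.963)], np.float64(0.0033839871454917304), 0.73)
bracket (array([ 0.6073, -0.2357, -0.3097]), np.float64(0.914577209061041), [np.float64(0.471), np.float64(0.312), np.float64(0.915), np.float64(0.912), np.float64(0.914), np.float64(0.913), np.float64(0.309), np.float64(0.471)], np.float64(0.013155299383699155), 0.93)
t 36.25 at [ 0.5306 -0.2746  0.1878] ay 0.0651 delta [0.0342, 0.0791, 0.0879] turn -1.1937 j [-0.57, 0.2, 1.28, 0.0, 1.66, -0.64]
dial pred px [408.5189  52.5007]
```

{"fn": "move_arm", "kwargs": {
  "rows": [
    [[0.01, 0.02, 0], 0.145, 0.07],
    [[0.02, 0.04, 0], 0.29, 0.06],
    [[0.03, 0.06, 0], 0.435, 0.05],
    [[0.0321, 0.0837, 0], 0.58, 0.04],
    [[0.0321, 0.0837, 0.01], 0.725, 0.04],
    [[0.0321, 0.0837, 0.02], 0.87, 0.04],
    [[0.0321, 0.0837, 0.03], 1.015, 0.04],
    [[0.0321, 0.0837, 0.04], 1.16, 0.04],
    [[0.0321, 0.0837, 0.06], 1.305, 0.04],
    [[0.0321, 0.0837, 0.08], 1.45, 0.036],
    [[0.0321, 0.0837, 0.1], 1.595, 0.036],
    [[0.0321, 0.0837, 0.118], 1.74, 0.036]
  ],
  "squeeze": 40
}}

```text
time_s: 37.45
ee_pos: [0.6118, -0.2373, 0.0687]
orientation: [[0.994, -0.11, -0.0], [-0.11, -0.994, 0.0], [-0.0, -0.0, -1.0]]
ft_force: [0.1, 0.6, 0.7]
grip_width: 0.382
grasp_force: 0.0
```

{"fn": "move_arm", "kwargs": {
  "rows": [
    [[0, 0, 0], 0.12, 0.036],
    [[0, 0, 0], 0.207, 0.036],
    [[0, 0, 0], 0.207, 0.036],
    [[0, 0, 0.0], 0.207, 0.036],
    [[0, 0, 0.0], 0.207, 0.036]
  ]
}}

```text
time_s: 37.95
ee_pos: [0.6121, -0.2382, 0.0698]
orientation: [[0.952, -0.306, 0.001], [-0.306, -0.952, -0.0], [0.001, 0.0, -1.0]]
ft_force: [0.3, 0.2, 0.5]
grip_width: 0.385
grasp_force: 0.0
```

Run:
```python
from h import *
go(.6121,-.2371,.0095,-.311-np.pi/2)
```

```text
t 37.95 at [ 0.6121 -0.2382  0.0698] ay -1.8819 delta [-0.0004, -0.0011, 0.0603] turn -0.0001 j [-0.46, 0.38, 1.29, 0.0, 1.47, 1.42]
```

{"fn": "move_arm", "kwargs": {
  "rows": [
    [[0, -0.0011, 0.03], 0, 0.036],
    [[0, -0.0011, 0.05], 0, 0.036],
    [[0, -0.0011, 0.0603], 0, 0.036],
    [[0, -0.0011, 0.0603], 0, 0.036],
    [[0, -0.0011, 0.0603], 0, 0.036],
    [[0, -0.0011, 0.0603], 0, 0.005],
    [[0, -0.0011, 0.0603], 0, 0.005],
    [[0, -0.0011, 0.0603], 0, 0.005],
    [[0, -0.0011, 0.0603], 0, 0.005],
    [[0, -0.0011, 0.0603], 0, 0.005],
    [[0, -0.0011, 0.0603], 0, 0.005]
  ]
}}

```text
time_s: 39.05
ee_pos: [0.6129, -0.2378, 0.0103]
orientation: [[0.951, -0.308, 0.002], [-0.308, -0.951, -0.001], [0.002, 0.0, -1.0]]
ft_force: [-0.6, 0.2, 4.4]
grip_width: 0.163
grasp_force: 40.0
```

{"fn": "move_arm", "kwargs": {
  "rows": [
    [[0, 0, -0.02], 0, 0.005],
    [[0, 0, -0.06], 0, 0.005],
    [[0, 0, -0.1], 0, 0.005],
    [[0, 0, -0.14], 0, 0.005],
    [[0, 0, -0.14], 0, 0.005],
    [[0, 0, -0.14], 0, 0.005],
    [[0, 0, -0.14], 0, 0.005],
    [[0, 0, -0.14], 0, 0.005]
  ]
}}

```text
time_s: 39.85
ee_pos: [0.6108, -0.2369, 0.1456]
orientation: [[0.951, -0.308, -0.005], [-0.308, -0.951, 0.003], [-0.006, -0.001, -1.0]]
ft_force: [-0.4, 0.4, -2.2]
grip_width: 0.163
grasp_force: 40.0
```

```bash
cat >> h.py <<'E'
def inhand(p,n,z0,s0,rows=(0,232)):
    """fit held piece's pose in tool x/y (apparent) using network mask, ignoring the gripper area"""
    M=T(); parts=[(a,l-.002-z0,h-.002-z0) for a,l,h in PARTS[n]]
    def r(s,sh):
        m=np.zeros(sh,np.uint8)
        for P,l,h in parts:
            q=[]
            for zz in (l,h):
                for X in place(P,0,s): q.append(proj(p,M[:3,3]+M[:3,0]*X[0]+M[:3,1]*X[1]-M[:3,2]*zz))
            cv2.fillConvexPoly(m,cv2.convexHull(np.round((np.array(q)+.5)*SS-.5).astype(np.int32)),1)
        return m
    ign=np.ones((400,640),bool); ign[rows[0]:rows[1]]=False
    best=None
    for d in bot.regions_of(n+'_mid',p):
        m=np.array(d['mask']); v,u=np.nonzero(m)
        if len(u)<50: continue
        e=np.hypot(u.mean()-320,v.mean()-225)
        if best is None or e<best[0]: best=(e,m,d['confidence'])
    if best is None: return print('no mask')
    s,i=fit(r,best[1],np.array(s0,float),ign); print(n,'in tool xy mm',s[:2]*1000,'yaw',s[2],'iou',i,'d',best[0],best[2]); return s,best[1]
E
python3 - <<'E'
from h import *
print(bot.sense()['grip_width']*94,bot.sense()['ft_force'])
p=wrist(); save(p,'w15'); M=T(); print('pick fingers bottom z0 .0075')
# tool frame: bracket x = tool x ; bracket y = -tool y?  
print(M[:3,0],M[:3,1])
import h
P=PARTS['bracket']; PARTS['bracket']=[(a*[1,-1],l,hh) for a,l,hh in P]
for rows in ((0,232),(0,205)): inhand(p,'bracket',.0075,(-.005,0,0),rows)
t=seat(.112,.005); go(*t,.15,CASE[2])
E
```

```text
15.359821631051807 [-0.4278  0.362  -2.1826]
pick fingers bottom z0 .0075
[ 0.9514 -0.3078 -0.0051] [-0.3078 -0.9514 -0.0007]
bracket in tool xy mm [-5.889   0.0892] yaw 0.021439254993527834 iou 0.9623485256832565 d 15.91924621981905 0.93
bracket in tool xy mm [-6.1289  0.4193] yaw 0.0018125433177485592 iou 0.96875 d 15.91924621981905 0.93
t 40.0 at [ 0.6115 -0.2372  0.1471] ay -1.8837 delta [-0.0762, -0.4025, -0.0025] turn 1.1946 j [-0.46, 0.34, 1.18, -0.0, 1.62, 1.43]
```

{"fn": "move_arm", "kwargs": {
  "rows": [
    [[-0.005, -0.03, 0], -0.14, 0.005],
    [[-0.011, -0.06, 0], -0.28, 0.005],
    [[-0.017, -0.09, 0], -0.42, 0.005],
    [[-0.023, -0.12, 0], -0.56, 0.005],
    [[-0.029, -0.15, 0], -0.7, 0.005],
    [[-0.035, -0.18, 0], -0.84, 0.005],
    [[-0.04, -0.21, 0], -0.98, 0.005],
    [[-0.046, -0.245, 0], -1.12, 0.005],
    [[-0.053, -0.28, 0], -1.26, 0.005],
    [[-0.06, -0.315, 0], -1.4, 0.005],
    [[-0.066, -0.35, 0], -1.54, 0.005],
    [[-0.0766, -0.38, 0], -1.68, 0.005]
  ]
}}

```text
time_s: 41.2
ee_pos: [0.6564, 0.1493, 0.1482]
orientation: [[0.196, 0.981, -0.001], [0.981, -0.196, -0.0], [-0.0, -0.001, -1.0]]
ft_force: [0.4, -0.2, -1.1]
grip_width: 0.165
grasp_force: 40.0
```

Run:
```python
from h import *
print(bot.sense()['grip_width']*94); t=seat(.112,.006); go(*t,.073,CASE[2])
```

```text
15.477600333412314
t 41.2 at [0.6564 0.1493 0.1482] ay -0.1975 delta [0.0217, 0.0023, 0.0752] turn -0.2608 j [0.14, 0.38, 1.13, 0.0, 1.63, 0.34]
```

{"fn": "move_arm", "kwargs": {
  "rows": [
    [[0.01, 0.001, 0], -0.13, 0.005],
    [[0.0217, 0.0023, 0.0], -0.2608, 0.005],
    [[0.0217, 0.0023, 0.02], -0.2608, 0.005],
    [[0.0217, 0.0023, 0.05], -0.2608, 0.005],
    [[0.0217, 0.0023, 0.0752], -0.2608, 0.005],
    [[0.0217, 0.0023, 0.0752], -0.2608, 0.005],
    [[0.0217, 0.0023, 0.0752], -0.2608, 0.005],
    [[0.0217, 0.0023, 0.0752], -0.2608, 0.005]
  ]
}}

```text
time_s: 42.0
ee_pos: [0.6642, 0.1686, 0.076]
orientation: [[-0.057, 0.998, 0.003], [0.998, 0.057, 0.001], [0.0, 0.003, -1.0]]
ft_force: [0.2, 0.1, -0.5]
grip_width: 0.164
grasp_force: 40.0
```

```bash
cat >> h.py <<'E'
def cl(a): return 'k' if a.max()<75 else 'f' if (int(a[0])-int(a[2]))>18 and a[0]>100 else 'g'
E
python3 - <<'E'
from h import *
print(bot.sense()['grip_width']*94); t=seat(.112,.006); go(*t,.0585,CASE[2])
p=wrist(); save(p,'w16'); P=PARTS['bracket']; PARTS['bracket']=[(a*[1,-1],l,hh) for a,l,hh in P]
for rows in ((0,232),(0,205)): inhand(p,'bracket',.0075,(-.006,0,0),rows)
M=T(); I=np.linalg.inv(M)
q=np.array([proj(p,X) for X in place(POCK[4],.057,CASE)]); print('pocket px',q.round(1).tolist())
im=p['image']; a=q.min(0).astype(int)-6; b=q.max(0).astype(int)+6
for v in range(max(a[1],0),b[1],3): print(v,a[0],''.join(cl(im[v,u]) for u in range(a[0],b[0])))
E
```

```text
15.401936302884366
t 42.0 at [0.6642 0.1686 0.076 ] ay 0.057 delta [0.0017, -0.0013, 0.0175] turn -0.0063 j [0.17, 0.44, 1.2, 0.0, 1.5, 0.11]
bracket in tool xy mm [-7.2663 -0.3552] yaw 0.03383766917472191 iou 0.9454103270154564 d 15.941487982366793 0.75
bracket in tool xy mm [-7.4614  0.2128] yaw 0.003989859563575175 iou 0.9624688579924455 d 15.941487982366793 0.75
pocket px [[331.4, 286.3], [332.2, 174.6], [250.5, 175.5], [252.3, 204.5], [302.1, 204.2], [304.5, 286.4]]
168 244 kkkkkkkkkkkkkkkkkkkkkkkkkkkkkkkkkkkkkkkkkkkkkkkkkkkkkkkkkkkkkkkkkkkkkkkkkkkkkkkkkkkkkkkkkkkkkk
171 244 kkkkkkkkkkkkkkkkkkkkkkkkkkkkkkkkkkkkkkkkkkkkkkkkkkkkkkkkkkkkkkkkkkkkkkkkkkkkkkkkkkkkkkkkkkkkkk
174 244 kkkkkkkkkggggggggggggggggggggggggffffffffffffffffffggggggggggggggggggggggggggggfffffffffgkkkkk
177 244 kkkkkkkkkffffffffffffffffffffffffffffffffffffffffffffffffffffffffffffffffffffffffffffffffgkkkk
180 244 kkkkkkkkkffffffffffffffffffffffffffffffffffffffffffffffffffffffffffffffffffffffffffffffffgkkkk
183 244 kkkkkkkkkffffffffffffffffffffffffffffffffffffffffffffffffffffffffffffffffffffffffffffffffgkkkk
186 24
[... 3001 characters left out ...]
kkkkkkkkkkkkkkkkkkkgggggggggggggggggggggggggkkkkkkgggggggggggggggggggggggggggkkkkk
276 244 kkkkkkkkkkkkkkkkkkkkkkkkkkkkkkkkkkkkkkkkkkkgggggggggggggkkkkkgfggggggggggggggggggggggggggkkkkk
279 244 kkkkkkkkkkkkkkkkkkkkkkkkkkkkkkkkkkkkkkkkkkkkgggggggggggkkkkkkgfggggggggggggggggggggggggggkkkkk
282 244 kkkkkkkkkkkkkkkkkkkkkkkkkkkkkkkkkkkkkkkkkkkkkggggggggggkkkkkkkgggggggggggggggggggggggggggkkkkk
285 244 kkkkkkkkkkkkkkkkkkkkkkkkkkkkkkkkkkkkkkkkkkkkkggggggggggkkkkkkkkkgggggggggggggggggggggggggkkkkk
288 244 kkkkkkkkkkkkkkkkkkkkkkkkkkkkkkkkkkkkkkkkkkkkkgggggggggkkkkkkkkkggggggggggggggggggggggggggkkkkk
291 244 kkkkkkkkkkkkkkkkkkkkkkkkkkkkkkkkkkkkkkkkkkkkkgggggggggkkkkkkkkkkgggggggggggggggggggggggggkkkkk
```

{"fn": "move_arm", "kwargs": {
  "rows": [
    [[0.0033, -0.001, 0.003], -0.007, 0.005],
    [[0.0033, -0.001, 0.007], -0.007, 0.005],
    [[0.0033, -0.001, 0.007], -0.007, 0.005],
    [[0.0033, -0.001, 0.007], -0.007, 0.005],
    [[0.0033, -0.001, 0.007], -0.007, 0.005]
  ]
}}

```text
time_s: 42.65
ee_pos: [0.6618, 0.1716, 0.0668]
orientation: [[-0.064, 0.998, -0.0], [0.998, 0.064, -0.0], [-0.0, -0.0, -1.0]]
ft_force: [0.8, 0.4, -0.9]
grip_width: 0.164
grasp_force: 40.0
```

Run:
```python
from h import *
t=seat(.112,0); go(*t,.0585,CASE[2])
p=wrist(); save(p,'w17'); P=PARTS['bracket']; PARTS['bracket']=[(a*[1,-1],l,hh) for a,l,hh in P]
for rows in ((0,232),(0,205)): inhand(p,'bracket',.0075,(-.006,0,0),rows)
M=T(); q=np.array([proj(p,X) for X in place(POCK[4],.057,CASE)]); print('pocket px',q.round(1).tolist())
im=p['image']; g=im.astype(int)
u=300; print('col300',[(v,cl(im[v,u])) for v in range(160,190)][::1])
v=int(q[1,1])+4; print(v,240,''.join(cl(im[v,u]) for u in range(240,350)))
```

```text
t 42.65 at [0.6618 0.1716 0.0668] ay 0.0641 delta [-0.0075, 0.001, 0.0083] turn 0.0008 j [0.17, 0.44, 1.21, -0.0, 1.49, 0.11]
bracket in tool xy mm [-6.8741  0.1404] yaw 0.021171993585581902 iou 0.9488576062796612 d 15.79028531063848 0.98
bracket in tool xy mm [-6.9271  0.3236] yaw 0.003124541053094359 iou 0.9667680696214718 d 15.79028531063848 0.98
pocket px [[334.4, 296.6], [336.7, 182.5], [251.5, 182.7], [253.3, 212.6], [305.2, 212.9], [306.7, 296.6]]
col300 [(160, 'k'), (161, 'k'), (162, 'k'), (163, 'k'), (164, 'k'), (165, 'k'), (166, 'k'), (167, 'k'), (168, 'k'), (169, 'k'), (170, 'k'), (171, 'k'), (172, 'k'), (173, 'k'), (174, 'k'), (175, 'k'), (176, 'k'), (177, 'k'), (178, 'k'), (179, 'k'), (180, 'k'), (181, 'k'), (182, 'f'), (183, 'f'), (184, 'f'), (185, 'f'), (186, 'f'), (187, 'g'), (188, 'g'), (189, 'g')]
186 240 kkkkkkkkkkkkkggffffffffffffffffffffffffffffffffffffffffffffffffffffffgfgfgfffffgfggggfffgffffffffgkkkkkkkkkkkk
```

{"fn": "move_arm", "kwargs": {
  "rows": [
    [[-0.0005, 0.001, 0.0], 0, 0.005],
    [[-0.0005, 0.001, 0.002], 0, 0.005],
    [[-0.0005, 0.001, 0.004], 0, 0.005],
    [[-0.0005, 0.001, 0.006], 0, 0.005],
    [[-0.0005, 0.001, 0.008], 0, 0.005],
    [[-0.0005, 0.001, 0.0085], 0, 0.005],
    [[-0.0005, 0.001, 0.0085], 0, 0.005]
  ]
}}

```text
time_s: 43.5
ee_pos: [0.6628, 0.1711, 0.0593]
orientation: [[-0.064, 0.998, 0.0], [0.998, 0.064, -0.0], [-0.0, 0.0, -1.0]]
ft_force: [-1.8, -0.4, 4.7]
grip_width: 0.165
grasp_force: 40.0
```

{"fn": "move_arm", "kwargs": {
  "rows": [
    [[0, 0, 0], 0, 0.03],
    [[0, 0, 0], 0, 0.03],
    [[0, 0, 0], 0, 0.03],
    [[0, 0, -0.02], 0, 0.03],
    [[0, 0, -0.035], 0, 0.0],
    [[0, 0, -0.035], 0, 0.0],
    [[0, 0, -0.035], 0, 0.0],
    [[0, 0, -0.02], 0, 0.0],
    [[0, 0, -0.01], 0, 0.0],
    [[0, 0, -0.008], 0, 0.0],
    [[0, 0, -0.0065], 0, 0.0],
    [[0, 0, -0.0055], 0, 0.0]
  ]
}}

```text
time_s: 44.7
ee_pos: [0.6619, 0.171, 0.0662]
orientation: [[-0.064, 0.998, -0.001], [0.998, 0.064, -0.0], [-0.0, -0.001, -1.0]]
ft_force: [-7.4, -1.9, 17.0]
grip_width: 0.004
grasp_force: 8.5
```

{"fn": "move_arm", "kwargs": {
  "rows": [
    [[0, 0, 0], 0, 0.0],
    [[0, 0, 0], 0, 0.0]
  ]
}}

```text
time_s: 44.9
ee_pos: [0.6619, 0.1711, 0.0663]
orientation: [[-0.064, 0.998, -0.001], [0.998, 0.064, -0.0], [-0.0, -0.001, -1.0]]
ft_force: [-6.1, -1.5, 15.2]
grip_width: 0.003
grasp_force: 7.1
```

The bracket's top is at 0.066, so it is seated. The compass is next.

{"fn": "move_arm", "kwargs": {
  "rows": [
    [[0, 0, -0.04], 0, 0.0],
    [[-0.01, -0.0, -0.08], 0, 0.03],
    [[-0.05, -0.01, -0.11], 0, 0.06],
    [[-0.095, -0.02, -0.112], 0, 0.07],
    [[-0.14, -0.03, -0.112], 0, 0.07],
    [[-0.185, -0.04, -0.112], 0, 0.07],
    [[-0.23, -0.05, -0.112], 0, 0.07],
    [[-0.275, -0.06, -0.112], 0, 0.07],
    [[-0.32, -0.07, -0.112], 0, 0.07],
    [[-0.36, -0.0866, -0.112], 0, 0.07],
    [[-0.381, -0.0866, -0.112], 0, 0.07],
    [[-0.381, -0.0866, -0.112], 0, 0.07]
  ]
}}

```text
time_s: 46.1
ee_pos: [0.6, -0.217, 0.1736]
orientation: [[-0.06, 0.998, -0.002], [0.998, 0.06, 0.001], [0.001, -0.002, -1.0]]
ft_force: [0.3, 0.1, 0.8]
grip_width: 0.743
grasp_force: 0.0
```

{"fn": "move_arm", "kwargs": {
  "rows": [
    [[0, 0, 0], 0, 0.07],
    [[0, 0, 0], 0, 0.07],
    [[0, 0, 0], 0, 0.07]
  ]
}}

```text
time_s: 46.4
ee_pos: [0.6014, -0.2127, 0.1758]
orientation: [[-0.067, 0.998, 0.0], [0.998, 0.067, 0.001], [0.001, 0.0, -1.0]]
ft_force: [0.4, -0.3, -0.4]
grip_width: 0.744
grasp_force: 0.0
```

Run:
```python
from h import *
p=wrist(); save(p,'w18'); t=piece(p,'compass',np.array([.608,-.1215]),[.3]); print(t[:5])
s=t[0]; d=s[:2]+.014*np.array([np.cos(s[2]),np.sin(s[2])]); print('dial model',d)
# black rim + white dial = non-orange pixels inside plate
im=p['image'].astype(int); org=(im[...,0]>120)&(im[...,0]-im[...,2]>60)
q=proj(p,[*d,.022]); print('px',q)
yy,xx=np.mgrid[:400,:640]; reg=((xx-q[0])**2+(yy-q[1])**2<30**2)
blk=(reg&(im.max(2)<70)).astype(np.uint8); n,l,st,ce=cv2.connectedComponentsWithStats(blk); print(st[1:].tolist())
v,u=np.nonzero(blk); 
if len(u)>10: c,r=cv2.minEnclosingCircle(np.c_[u,v].astype(np.float32)); print('circ',c,r,atz(p,c[0],c[1],.015))
# exact dial silhouette fit
for z in [.022]: print(atz(p,*c,z))
go(*d,.012,s[2]);
```

```text
(array([ 0.6072, -0.1216,  0.3189]), np.float64(0.9561589755498789), [np.float64(0.956)], np.float64(0.0012493451664865088), 0.89)
dial model [ 0.6205 -0.1172]
px [343.385   98.4948]
[[354, 86, 4, 4, 4], [359, 92, 1, 1, 1], [360, 95, 1, 1, 1], [327, 96, 1, 2, 2], [327, 102, 24, 15, 36], [360, 103, 1, 2, 2], [352, 107, 8, 8, 13]]
circ (343.9202575683594, 100.23472595214844) 17.442251205444336 [ 0.6218 -0.1186  0.015 ]
[ 0.6212 -0.119   0.022 ]
t 46.5 at [ 0.6013 -0.2131  0.176 ] ay 0.0662 delta [0.0944, 0.0255, 0.164] turn -0.2527 j [-0.43, 0.29, 1.19, 0.0, 1.66, -0.5]
```

{"fn": "move_arm", "kwargs": {
  "rows": [
    [[0.02, 0.006, 0], 0.14, 0.07],
    [[0.04, 0.012, 0], 0.28, 0.06],
    [[0.06, 0.018, 0], 0.42, 0.06],
    [[0.08, 0.024, 0.01], 0.56, 0.06],
    [[0.0939, 0.026, 0.03], 0.7, 0.06],
    [[0.0939, 0.026, 0.05], 0.84, 0.06],
    [[0.0939, 0.026, 0.07], 0.98, 0.06],
    [[0.0939, 0.026, 0.09], 1.12, 0.06],
    [[0.0939, 0.026, 0.1], 1.26, 0.06],
    [[0.0939, 0.026, 0.11], 1.332, 0.06],
    [[0.0939, 0.026, 0.11], 1.332, 0.06],
    [[0.0939, 0.026, 0.11], 1.332, 0.06]
  ],
  "squeeze": 40
}}

```text
time_s: 47.7
ee_pos: [0.6209, -0.1187, 0.0662]
orientation: [[0.954, 0.301, 0.0], [0.301, -0.954, 0.0], [0.0, 0.0, -1.0]]
ft_force: [-0.2, 0.4, -0.4]
grip_width: 0.634
grasp_force: 0.0
```

{"fn": "move_arm", "kwargs": {
  "rows": [
    [[0, 0, 0], 0, 0.06],
    [[0, 0, 0], 0, 0.06],
    [[0, 0, 0], 0, 0.06]
  ]
}}

```text
time_s: 48.0
ee_pos: [0.6211, -0.1193, 0.0667]
orientation: [[0.954, 0.299, 0.001], [0.299, -0.954, -0.0], [0.001, 0.001, -1.0]]
ft_force: [-0.7, -0.3, -0.2]
grip_width: 0.637
grasp_force: 0.0
```

Run:
```python
from h import *
go(.621,-.1177,.012,.305-np.pi/2)
```

```text
t 48.0 at [ 0.6211 -0.1193  0.0667] ay -1.2675 delta [0.0003, -0.0016, 0.0547] turn -0.0017 j [-0.28, 0.33, 1.36, 0.0, 1.45, 0.99]
```

{"fn": "move_arm", "kwargs": {
  "rows": [
    [[0.0003, -0.0016, 0.02], 0, 0.06],
    [[0.0003, -0.0016, 0.04], 0, 0.06],
    [[0.0003, -0.0016, 0.05], 0, 0.06],
    [[0.0003, -0.0016, 0.054], 0, 0.06],
    [[0.0003, -0.0016, 0.054], 0, 0.06],
    [[0.0003, -0.0016, 0.054], 0, 0.03],
    [[0.0003, -0.0016, 0.054], 0, 0.03],
    [[0.0003, -0.0016, 0.054], 0, 0.03],
    [[0.0003, -0.0016, 0.054], 0, 0.03],
    [[0.0003, -0.0016, 0.054], 0, 0.03],
    [[0.0003, -0.0016, 0.054], 0, 0.03]
  ]
}}

```text
time_s: 49.1
ee_pos: [0.6212, -0.1178, 0.0129]
orientation: [[0.954, 0.298, 0.002], [0.298, -0.954, -0.001], [0.002, 0.001, -1.0]]
ft_force: [-0.3, 0.6, 4.1]
grip_width: 0.414
grasp_force: 40.0
```

{"fn": "move_arm", "kwargs": {
  "rows": [
    [[0, 0, -0.015], 0, 0.03],
    [[0, 0, -0.04], 0, 0.03],
    [[0, 0, -0.08], 0, 0.03],
    [[0, 0, -0.12], 0, 0.03],
    [[0, 0, -0.14], 0, 0.03],
    [[0, 0, -0.14], 0, 0.03],
    [[0, 0, -0.14], 0, 0.03],
    [[0, 0, -0.14], 0, 0.03]
  ]
}}

```text
time_s: 49.9
ee_pos: [0.6192, -0.1172, 0.1493]
orientation: [[0.954, 0.298, -0.004], [0.298, -0.954, 0.001], [-0.004, -0.002, -1.0]]
ft_force: [-0.5, -0.0, -0.7]
grip_width: 0.411
grasp_force: 40.0
```

Run:
```python
from h import *
print(bot.sense()['grip_width']*94,bot.sense()['ft_force'])
p=wrist(); save(p,'w19'); P=PARTS['compass']; PARTS['compass']=[(a*[1,-1],l,h) for a,l,h in P]
for rows in ((0,232),(0,215)): inhand(p,'compass',.0105,(-.014,0,0),rows)
go(*seat(-.052,.014),.15,CASE[2])
```

```text
38.672716252921994 [-0.4925 -0.0064 -0.6953]
compass in tool xy mm [-14.   0.] yaw 0.0 iou 0.0 d 241.78274127451627 0.63
compass in tool xy mm [-14.   0.] yaw 0.0 iou 0.0 d 241.78274127451627 0.63
t 50.05 at [ 0.6195 -0.1173  0.1495] ay -1.2679 delta [-0.0303, -0.3081, 0.0003] turn -1.3312 j [-0.28, 0.29, 1.25, -0.0, 1.61, 0.99]
```

{"fn": "move_arm", "kwargs": {
  "rows": [
    [[-0.003, -0.03, 0], -0.13, 0.03],
    [[-0.006, -0.06, 0], -0.26, 0.03],
    [[-0.009, -0.09, 0], -0.39, 0.03],
    [[-0.012, -0.12, 0], -0.52, 0.03],
    [[-0.015, -0.15, 0], -0.65, 0.03],
    [[-0.018, -0.18, 0], -0.78, 0.03],
    [[-0.021, -0.21, 0], -0.91, 0.03],
    [[-0.024, -0.24, 0], -1.04, 0.03],
    [[-0.027, -0.275, 0], -1.17, 0.03],
    [[-0.03, -0.3, 0], -1.28, 0.03],
    [[-0.0303, -0.3081, 0.01], -1.331, 0.03],
    [[-0.0303, -0.3081, 0.03], -1.331, 0.03]
  ]
}}

```text
time_s: 51.25
ee_pos: [0.4999, 0.1692, 0.1226]
orientation: [[-0.067, 0.998, 0.003], [0.998, 0.067, 0.001], [0.001, 0.003, -1.0]]
ft_force: [0.2, 0.4, -0.6]
grip_width: 0.413
grasp_force: 40.0
```

{"fn": "move_arm", "kwargs": {
  "rows": [
    [[0, 0, 0.02], 0, 0.03],
    [[0, 0, 0.042], 0, 0.03],
    [[0, 0, 0.042], 0, 0.03],
    [[0, 0, 0.042], 0, 0.03],
    [[0, 0, 0.042], 0, 0.03],
    [[0, 0, 0.042], 0, 0.03]
  ]
}}

```text
time_s: 51.85
ee_pos: [0.5008, 0.1676, 0.0814]
orientation: [[-0.063, 0.998, 0.003], [0.998, 0.063, 0.001], [0.0, 0.003, -1.0]]
ft_force: [0.3, 0.1, -0.4]
grip_width: 0.413
grasp_force: 40.0
```

```bash
cat >> h.py <<'E'
def inhandc(p,z0,s0,rows):
    M=T(); im=p['image'].astype(int); m=((im[...,0]>70)&(im[...,0]>1.7*im[...,2])&(im[...,0]>1.35*im[...,1])).astype(np.uint8)
    m[:, :200]=0; m[:,440:]=0; m[:100]=0
    par=[(rect(0,0,.09,.052),0,.007),(circ(.014,0,.02),.007,.020)]
    def r(s,sh,k=(0,1)):
        o=np.zeros(sh,np.uint8)
        for i in k:
            P,l,h=par[i]; q=[proj(p,M[:3,3]+M[:3,0]*X[0]+M[:3,1]*X[1]-M[:3,2]*(zz-z0)) for zz in (l,h) for X in place(P,0,s)]
            cv2.fillConvexPoly(o,cv2.convexHull(np.round((np.array(q)+.5)*SS-.5).astype(np.int32)),1)
        return o
    rr=lambda s,sh:(r(s,sh,(0,))&(1-r(s,sh,(1,)))).astype(np.uint8)
    ign=np.ones((400,640),bool); ign[rows[0]:rows[1]]=False
    print('mask px',m[rows[0]:rows[1]].sum()); s,i=fit(rr,m,np.array(s0,float),ign); print('compass in tool mm',s[:2]*1000,'yaw',s[2],'iou',i); return s,m
E
python3 - <<'E'
from h import *
print(bot.sense()['grip_width']*94); go(*seat(-.052,0),.0619,CASE[2])
p=wrist(); save(p,'w20')
for rows in ((120,225),(120,212)): s,m=inhandc(p,.0109,(-.014,0,0),rows)
q=np.array([proj(p,X) for X in place(POCK[0],.057,CASE)]); print('pocket px',q.round(1).tolist())
im=p['image']
def c2(a): return 'O' if a[0]>70 and a[0]>1.7*a[2] and a[0]>1.35*a[1] else cl(a)
for v in range(150,232,6): print(v,260,''.join(c2(im[v,u]) for u in range(260,380)))
E
```

```text
38.790590453107164
t 51.85 at [0.5008 0.1676 0.0814] ay 0.063 delta [-0.0137, -0.0021, 0.0195] turn -0.0003 j [0.22, 0.09, 1.61, -0.0, 1.43, 0.15]
mask px 2509
compass in tool mm [-15.5379   0.3872] yaw 0.00679600687001008 iou 0.9209390044170926
mask px 1879
compass in tool mm [-15.3054   0.6874] yaw 4.364407751236335e-05 iou 0.9548941798941799
pocket px [[280.9, 297.8], [352.4, 297.8], [357.5, 179.6], [274.7, 179.7]]
150 260 gggggggggggggkkkkkkkkkkkkkkkkkkkkkkkkkkkkkkkkkkkkkkkkkkkkkkkkkkkkkkkkkkkkkkkkkkkkkkkkkkkkkkkkkkkkkkkkkkkkkkkkkkkkkkkkkkk
156 260 gggggggggggggkkkkkkkkkkkkkkkkkkkkkkkkkkkkkkkkkkkkkkkkkkkkkkkkkkkkkkkkkkkkkkkkkkkkkkkkkkkkkkkkkkkkkkkkkkkkkkkkkkkkkkkkkkk
162 260 gggggggggggggkkkkkkkkkkkkkkkkkkkkkkkkkkkkkkkkkkkkkkkkkkkkkkkkkkkkkkkkkkkkkkkkkkkkkkkkkkkkkkkkkkkkkkkkkkkkkkkkkkkkkkkkkkk
168 260 gggggggggggggkkkkkkkkkkkkkkkkkkkkkkkkkkkkkkkkkkkkkkkkkkkkkkkkkkkkkkkkkkkkkkkkkkkkkkkkkkkkkkkkkkkkkkkkkkkkkkkkkkkkkkkkkkk
174 260 gggggggggggggkkkkkkkkkkkkkkkkkkkkkkkkkkkkkkkkkkkkkkkkkkkkkkkkkkkkkkkkkkkkkkkkkkkkkkkkkkkkkkkkkkkkkkkkgkkkkkkkkkkkkkkkkkk
180 260 ggggggggggggggkgfffffffff
[... 427 characters left out ...]
OOOOOOOOOOOOOOOOOOOOOOOOOOOOOOOOOOOOOOkgkgkgkkkkkkkkkkk
204 260 gggggggggggggggkgfOOOOOOOOOOOOOOOOOOOOOOOOOOOOOOOOOOOOOOOOOOOOOOOOOOOOOOOOOOOOOOOOOOOOOOOOOOOOOOOOOOOOOkggggkkkkkkkkkkkk
210 260 gggggggggggggggkkffOOOOOOOOOOOOOOOOOOOOOOOOOOOOOOOOOOOOOOOOOOOOOOOOOOOOOOOOOOOOOOOOOOOOOOOOOOOOOOOOOOOgkkgggggkkkkkkkkkk
216 260 gggggggggggggggkkgfOOOOOOOOOOOOOOOOOOOOOOOOOkkkkkkkkkkggggggggggggkOkkkkkkkkOOOOOOOOOOOOOOOOOOOOOOOOOOgkgggggkkkkkkkkkkk
222 260 ggggggggggggggggkgfOOOOOOOOOOOOOOOOOOkkkkkkgkkkkggfffffffffffffffffffffgkkkkkkkkkkkOOOOOOOOOOOOOOOOOOOgggggggkkkkkkkkkkk
228 260 ggggggggggggggggggfffffgggfOOOOOOkkkkkkgfffggggggggggggggffgggfgggggggggggggggffgkkkkkkkOOOOOOgggffffgggggkkkkkkkkkkkkkk
```

{"fn": "move_arm", "kwargs": {
  "rows": [
    [[0.0017, -0.0022, 0.004], 0, 0.03],
    [[0.0017, -0.0022, 0.008], 0, 0.03],
    [[0.0017, -0.0022, 0.01], 0, 0.03],
    [[0.0017, -0.0022, 0.01], 0, 0.03],
    [[0.0017, -0.0022, 0.01], 0, 0.03]
  ]
}}

```text
time_s: 52.4
ee_pos: [0.4974, 0.169, 0.0697]
orientation: [[-0.063, 0.998, -0.0], [0.998, 0.063, -0.0], [-0.0, -0.0, -1.0]]
ft_force: [0.8, 0.2, -1.0]
grip_width: 0.416
grasp_force: 40.0
```

Run:
```python
from h import *
print(bot.sense()['grip_width']*94); go(*seat(-.052,0),.0619,CASE[2])
p=wrist(); save(p,'w21')
for rows in ((120,225),(120,212)): s,m=inhandc(p,.0109,(-.014,0,0),rows)
q=np.array([proj(p,X) for X in place(POCK[0],.057,CASE)]); print('pocket px',q.round(1).tolist())
im=p['image']
def c2(a): return 'O' if a[0]>70 and a[0]>1.7*a[2] and a[0]>1.35*a[1] else cl(a)
for v in range(180,232,3): print(v,260,''.join(c2(im[v,u]) for u in range(260,380)))
```

```text
39.10601142488725
t 52.4 at [0.4974 0.169  0.0697] ay 0.0631 delta [-0.0153, 0.0013, 0.0078] turn -0.0002 j [0.22, 0.1, 1.63, -0.0, 1.41, 0.16]
mask px 2501
compass in tool mm [-15.364   -0.0631] yaw 0.00016007451367093268 iou 0.9209109628122751
mask px 1869
compass in tool mm [-15.2918   0.0197] yaw 0.0013446565843387894 iou 0.9537823490378234
pocket px [[283.7, 307.9], [358.1, 307.8], [364.8, 185.9], [277.4, 185.9]]
180 260 ggggggggggggggggkkkkkkkkkkkkkkkkkkkkkkkkkkkkkkkkkkkkkkkkkkkkkkkkkkkkkkkkkkkkkkkkkkkkkkkkkkkkkkkkkkkkkkkkkkkkkkkkkkkkkkkk
183 260 ggggggggggggggggkkkkkkkkkkkkkkkkkkkkgggggggggggggggggkkkkkkkkkkkkkkkkkkkkkkkkkkkkkkkkkkkkkkkkkkkkkkkkkkkkkkkkkkkkkkkkkkk
186 260 ggggggggggggggggkkfffffffffffffffffffffffffffffffffffffffffffffffffffffffffffffffffffffffffffffffffffffffkkgkkkkkkkkkkkk
189 260 ggggggggggggggggkkfffffffffffffffffffffffffffffffffffffffffffffffffffffffffffffffffffffffffffffffffffffffkkkkkkkkkkkkkkk
192 260 gggggggggggggggggkOOOOOOOOOOOOOOOOOOOOOOOOOOOOOOOOOOOOOOOOOOOOOOOOOOOOOOOOOOOOOOOOOOOOOOOOOOOOOOOOOOOffffkkkkkkkkkkkkkkk
195 260 ggggggggggggggggkgOOOOOOO
[... 943 characters left out ...]
kkkOkkkkkkkOOOOOOOOOOOOOOOOOOOOOOOOOffgkkggggkkkkkkkkkk
219 260 gggggggggggggggggkOOOOOOOOOOOOOOOOOOOOOOkkkkkkggggkkkkkkkkkkkkkkkkkkgkkkggkkkkkkkOOOOOOOOOOOOOOOOOOOOffgkkgggggkkkkkkkkk
222 260 gggggggggggggggggkOOOOOOOOOOOOOOOOOOOkkkkkkkkkkkggfffffffffffffffffffffgkkkkkkkkkkkOOOOOOOOOOOOOOOOOOffgkkgggkkkgkkkkkkk
225 260 gggggggggggggggggggOOOOOOOOOOOOOOOOkkkkkkkkgfffggggggggggggggggggggggggggfffgkkkkkkkkOOOOOOOOOOOOOOOOffgkkggkkgkkkkkkkkk
228 260 gggggggggggggggggggffffgggfOOOOOOkkkkkkgfffggggggggggggggffgggfgggggggggggggggffgkkkkkkOOOOOOOfggfffffggggggkkkkkkkkkkkk
231 260 gggggggggggggggggggggggggggOOOOOkkkkkfffgggggggggggggggggffgggfggggggggggggggggggffgkkkkkOOOgkgggggggggggggggggggkkkkkkk
```

{"fn": "move_arm", "kwargs": {
  "rows": [
    [[0, 0.0013, 0], 0, 0.03],
    [[0, 0.0013, 0.002], 0, 0.03],
    [[0, 0.0013, 0.004], 0, 0.03],
    [[0, 0.0013, 0.006], 0, 0.03],
    [[0, 0.0013, 0.0085], 0, 0.03],
    [[0, 0.0013, 0.0085], 0, 0.03],
    [[0, 0.0013, 0.0085], 0, 0.03]
  ]
}}

```text
time_s: 53.15
ee_pos: [0.4988, 0.1691, 0.0619]
orientation: [[-0.063, 0.998, 0.001], [0.998, 0.063, 0.0], [-0.0, 0.001, -1.0]]
ft_force: [-0.7, 0.2, 3.2]
grip_width: 0.412
grasp_force: 40.0
```

{"fn": "move_arm", "kwargs": {
  "rows": [
    [[0, 0, 0], 0, 0.052],
    [[0, 0, 0], 0, 0.052],
    [[0, 0, 0], 0, 0.052],
    [[0, 0, -0.02], 0, 0.052],
    [[0, 0, -0.04], 0, 0.0],
    [[0, 0, -0.04], 0, 0.0],
    [[0, 0, -0.04], 0, 0.0],
    [[0, 0, -0.04], 0, 0.0],
    [[0, 0, -0.02], 0, 0.0],
    [[0, 0, -0.013], 0, 0.0],
    [[0, 0, -0.01], 0, 0.0],
    [[0, 0, -0.0085], 0, 0.0]
  ]
}}

```text
time_s: 54.35
ee_pos: [0.4993, 0.1689, 0.0712]
orientation: [[-0.063, 0.998, 0.001], [0.998, 0.063, -0.0], [-0.001, 0.001, -1.0]]
ft_force: [-2.6, -1.3, 12.6]
grip_width: 0.003
grasp_force: 6.4
```

{"fn": "move_arm", "kwargs": {
  "rows": [
    [[0, 0, 0], 0, 0.0],
    [[0, 0, 0], 0, 0.0]
  ]
}}

```text
time_s: 54.55
ee_pos: [0.4993, 0.1689, 0.0713]
orientation: [[-0.063, 0.998, 0.002], [0.998, 0.063, -0.0], [-0.0, 0.002, -1.0]]
ft_force: [-1.1, -1.2, 6.8]
grip_width: 0.007
grasp_force: 3.6
```

The compass dial's top is at 0.071, so it is seated too. Now an overall check.

{"fn": "move_arm", "kwargs": {
  "rows": [
    [[0, 0, -0.04], 0, 0.0],
    [[0, 0, -0.08], 0, 0.0],
    [[-0.04, 0.02, -0.12], 0, 0.0],
    [[-0.08, 0.04, -0.15], 0, 0.0],
    [[-0.1128, 0.046, -0.15], 0, 0.02],
    [[-0.1128, 0.046, -0.15], 0, 0.02],
    [[-0.1128, 0.046, -0.15], 0, 0.02],
    [[-0.1128, 0.046, -0.15], 0, 0.02]
  ]
}}

```text
time_s: 55.35
ee_pos: [0.5508, 0.0603, 0.2185]
orientation: [[-0.064, 0.998, -0.003], [0.998, 0.064, 0.001], [0.001, -0.003, -1.0]]
ft_force: [0.0, -0.2, 0.4]
grip_width: 0.211
grasp_force: 0.0
```

Run:
```python
from h import *
p=wrist(); save(p,'w22'); go(.55,.06,.22,.0633)
for n in ('magnet','rule','compass'): seated(p,n,[CASE[2]+np.pi/2])
seated(p,'bracket',[CASE[2]+np.pi/2])
q=bot.read_camera('scene'); save(q,'sc22'); tips(q,['lid_tab','bezel_mid','hook','latch_tip','bracket_mid','rule_mid','magnet_mid','compass_mid'])
im=q['image'].astype(int); h=cv2.cvtColor(q['image'],cv2.COLOR_RGB2HSV).astype(int)
cop=((h[...,0]<15)&(h[...,1]>110)&(h[...,2]>80)).astype(np.uint8); n,l,st,ce=cv2.connectedComponentsWithStats(cop)
for k in range(1,n):
    if st[k,4]>40: print('copperish',st[k].tolist(),atz(q,*ce[k],.01).round(2))
```

```text
t 55.4 at [0.5508 0.0606 0.2186] ay 0.0646 delta [-0.0005, -0.0008, -0.0014] turn 0.0013 j [0.01, 0.1, 1.34, 0.0, 1.71, -0.06]
magnet offset in case frame mm [-0.4354  2.0686] yaw rel 1.5751719297726128 iou (np.float64(0.9290679863320372), [np.float64(0.929)], np.float64(0.011909651875193987), 0.55)
rule offset in case frame mm [-2.1679  0.0485] yaw rel 1.5774061916134416 iou (np.float64(0.94466287333024), [np.float64(0.945)], np.float64(0.01671687014245599), 0.97)
compass offset in case frame mm [0.359  0.3634] yaw rel 1.570367839654454 iou (np.float64(0.9702407002188184), [np.float64(0.97)], np.float64(0.005470348422765529), 0.79)
bracket offset in case frame mm [0.2521 0.2501] yaw rel 1.5775134014261736 iou (np.float64(0.9531378656069881), [np.float64(0.953)], np.float64(0.015015422100669189), 0.94)
lid_tab [([0.5997, 0.3094, 0.2697], 0.72), ([0.4542, -0.3606, -0.001], 0.47), ([0.7441, -0.1863, 0.0015], 0.38)]
bezel_mid []
hook []
latch_tip [([0.5009, 0.0273, 0.0574], 0.61)]
bracket_mid [([0.6633, 0.1645, 0.057], 0.8), ([0.2805, -0.4442, 0.0057], 0.62), ([0.5613, -0.3237, 0.0034],
[... 164 characters left out ...]
), ([0.5792, 0.2102, 0.0605], 0.53)]
compass_mid [([0.4961, 0.1568, 0.0615], 0.63), ([0.5519, 0.1576, -0.0044], 0.36)]
copperish [129, 28, 46, 9, 203] [-0.47 -0.91  0.01]
copperish [573, 38, 67, 77, 2663] [-0.13  1.04  0.01]
copperish [165, 58, 30, 85, 519] [ 0.01 -0.7   0.01]
copperish [119, 61, 37, 87, 840] [-0.   -0.86  0.01]
copperish [175, 66, 19, 59, 248] [-0.01 -0.65  0.01]
copperish [367, 270, 14, 29, 238] [0.78 0.   0.01]
copperish [135, 325, 81, 23, 403] [ 0.92 -0.54  0.01]
copperish [205, 324, 25, 18, 114] [ 0.91 -0.41  0.01]
copperish [122, 326, 22, 22, 125] [ 0.92 -0.63  0.01]
copperish [190, 333, 16, 8, 51] [ 0.91 -0.46  0.01]
copperish [217, 340, 25, 6, 59] [ 0.93 -0.38  0.01]
```

{"fn": "move_arm", "kwargs": {
  "rows": [
    [[0.04, 0.01, 0.03], 0, 0.0],
    [[0.08, 0.02, 0.06], 0, 0.0],
    [[0.12, 0.03, 0.1], 0, 0.0],
    [[0.1412, 0.0369, 0.13], 0, 0.0],
    [[0.1412, 0.0369, 0.142], 0, 0.0],
    [[0.1412, 0.0369, 0.142], 0, 0.0],
    [[0.1412, 0.0369, 0.146], 0, 0.0],
    [[0.1412, 0.0369, 0.149], 0, 0.0],
    [[0.1412, 0.0369, 0.1515], 0, 0.0],
    [[0.1412, 0.0369, 0.1535], 0, 0.0],
    [[0.1412, 0.0369, 0.1535], 0, 0.0]
  ]
}}

```text
time_s: 57.15
ee_pos: [0.5798, 0.2022, 0.0667]
orientation: [[-0.062, 0.998, 0.001], [0.998, 0.062, 0.0], [0.0, 0.001, -1.0]]
ft_force: [0.0, -0.6, -0.3]
grip_width: 0.004
grasp_force: 0.0
```

Run:
```python
from h import *
print(bot.sense()['ft_force'])
# lid tab grip pose for theta estimates
for th in (1.65,1.7,1.75,1.8):
    a=.0534+th; y=.1-.2153*np.cos(a); print(th,seat(.06,y),.0575+.2153*np.sin(a))
go(*seat(.06,.1+.047),.34,CASE[2])
```

```text
[ 0.0141 -0.5521 -0.3364]
1.65 [0.6033 0.2891] 0.2709098830652012
1.7 [0.6026 0.2997] 0.26922047043130454
1.75 [0.6019 0.3102] 0.2670018668832192
1.8 [0.6013 0.3206] 0.26425961777438883
t 57.15 at [0.5798 0.2022 0.0667] ay 0.0624 delta [0.1038, 0.029, -0.2733] turn -0.0009 j [0.24, 0.29, 1.41, -0.0, 1.44, 0.18]
```

The magnet is down as well: nothing touched at 0.0667. Now to close the lid by its tab.

{"fn": "move_arm", "kwargs": {
  "rows": [
    [[-0.02, 0.01, -0.03], 0, 0.04],
    [[-0.04, 0.015, -0.07], 0, 0.04],
    [[-0.04, 0.02, -0.115], 0, 0.04],
    [[-0.04, 0.029, -0.16], 0, 0.04],
    [[-0.04, 0.029, -0.2], 0, 0.04],
    [[-0.04, 0.029, -0.24], 0, 0.04],
    [[-0.0, 0.029, -0.27], 0, 0.04],
    [[0.04, 0.029, -0.273], 0, 0.04],
    [[0.08, 0.029, -0.273], 0, 0.04],
    [[0.106, 0.029, -0.273], 0, 0.04],
    [[0.106, 0.029, -0.273], 0, 0.04],
    [[0.106, 0.029, -0.273], 0, 0.04]
  ],
  "squeeze": 25
}}

```text
time_s: 58.35
ee_pos: [0.6018, 0.3104, 0.3392]
orientation: [[-0.064, 0.998, -0.0], [0.998, 0.064, -0.001], [-0.001, -0.0, -1.0]]
ft_force: [0.7, 1.4, -0.6]
grip_width: 0.422
grasp_force: 0.0
```

Run:
```python
from h import *
p=wrist(); save(p,'w23'); tips(p,['lid_tab']); go(.602,.309,.258,CASE[2]); print(proj(p,[.602,.309,.267]))
g=p['image']; u,v=proj(p,[.602,.309,.28]).astype(int)
for r in range(v-30,v+31,6): print(r,u-40,' '.join('%3d'%g[r,c].mean() for c in range(u-40,u+41,4)))
```

```text
lid_tab [([0.5998, 0.3091, 0.2681], 0.8)]
t 58.45 at [0.6021 0.3092 0.3397] ay 0.0618 delta [-0.0001, -0.0002, 0.0817] turn -0.0015 j [0.39, 0.41, 0.71, -0.0, 2.02, 0.33]
[319.376  207.6406]
182 279  69  69  69  67  68  68  68  67  66  67  67  67  65  68  66  66  68  67  69  68  67
188 279  72  71  71  72  73  72  74  72  75  75  74  76  76  73  73  76  75  75  76  75  75
194 279 151 150 151 150 149 150 150 151 152 152 150 149 149 148 149 149 149 147 145 144 143
200 279 151 149 148 148 149 149 149 150 140 140 139 141 148 147 145 146 145 145 144 144 144
206 279 148 147 145 148 148 149 149 209 216 218 217 217 218 213 122 146 146 144 143 142 143
212 279 194 180 177 177 181 191 191 190 181 151 136 135 147 176 193 192 191 192 191 177 177
218 279  47  51  51  52 108 149 147  69 101 178 174 174 133  48  47  52  49  47  47  48  52
224 279  44  45  44  46 101 150 148  85 101 173 170 172 130  41  41  46  46  46  40  38  44
230 279 106 101  38  44  57 133 132  77  94 166 161 162 123  41  39  42  41  43  37  78 106
236 279 105  63  36  37  63  89  89  56  41  37  38  36 100 130 137 179 180 149 120  42 105
242 279 103  37  36  36  60  91  90  54  36  37  38  34 102  91 106 108 108  94  87  37  91
```

{"fn": "move_arm", "kwargs": {
  "rows": [
    [[0, -0.001, 0.03], 0, 0.04],
    [[0, -0.001, 0.06], 0, 0.04],
    [[0, -0.001, 0.075], 0, 0.04],
    [[0, -0.001, 0.081], 0, 0.04],
    [[0, -0.001, 0.081], 0, 0.04],
    [[0, -0.001, 0.081], 0, 0.01],
    [[0, -0.001, 0.081], 0, 0.01],
    [[0, -0.001, 0.081], 0, 0.01],
    [[0, -0.001, 0.081], 0, 0.01],
    [[0, -0.001, 0.081], 0, 0.01],
    [[0, -0.001, 0.081], 0, 0.01]
  ]
}}

```text
time_s: 59.55
ee_pos: [0.6016, 0.3104, 0.2601]
orientation: [[-0.063, 0.998, 0.003], [0.998, 0.063, 0.001], [0.001, 0.003, -1.0]]
ft_force: [1.5, -0.6, 5.6]
grip_width: 0.232
grasp_force: 25.0
```

Run:
```python
from h import *
s=bot.sense(); print(s['grip_width']*94,s['ee_pos'],s['ft_force'])
# tab at theta0=1.745 ; relative moves (tool x fwd, z down) for closing
a0=.0534+1.745
for k in range(1,21):
    a=a0-.09*k; print(k,round(a-.0534,3),np.round([.2153*(np.cos(a0)-np.cos(a)), .2153*(np.sin(a0)-np.sin(a))],4).tolist())
```

```text
21.792373204302372 [0.6016 0.3104 0.2601] [ 1.4918 -0.6455  5.6163]
1 1.655 [-0.019, -0.0035]
2 1.565 [-0.0383, -0.0053]
3 1.475 [-0.0577, -0.0054]
4 1.385 [-0.077, -0.0037]
5 1.295 [-0.0961, -0.0003]
6 1.205 [-0.1148, 0.0049]
7 1.115 [-0.1329, 0.0116]
8 1.025 [-0.1504, 0.02]
9 0.935 [-0.167, 0.0299]
10 0.845 [-0.1827, 0.0413]
11 0.755 [-0.1973, 0.054]
12 0.665 [-0.2107, 0.068]
13 0.575 [-0.2228, 0.0832]
14 0.485 [-0.2334, 0.0993]
15 0.395 [-0.2426, 0.1164]
16 0.305 [-0.2502, 0.1342]
17 0.215 [-0.2562, 0.1527]
18 0.125 [-0.2605, 0.1715]
19 0.035 [-0.263, 0.1907]
20 -0.055 [-0.2639, 0.2101]
```

{"fn": "move_arm", "kwargs": {
  "rows": [
    [[-0.019, 0, -0.0035], 0, 0.01],
    [[-0.0383, 0, -0.0053], 0, 0.01],
    [[-0.0577, 0, -0.0054], 0, 0.01],
    [[-0.077, 0, -0.0037], 0, 0.01],
    [[-0.0961, 0, -0.0003], 0, 0.01],
    [[-0.1148, 0, 0.0049], 0, 0.01],
    [[-0.1329, 0, 0.0116], 0, 0.01],
    [[-0.1504, 0, 0.02], 0, 0.01],
    [[-0.167, 0, 0.0299], 0, 0.01],
    [[-0.1827, 0, 0.0413], 0, 0.01],
    [[-0.1827, 0, 0.0413], 0, 0.01]
  ]
}}

```text
time_s: 60.65
ee_pos: [0.6133, 0.1218, 0.2171]
orientation: [[-0.057, 0.998, 0.002], [0.998, 0.057, -0.007], [-0.007, 0.002, -1.0]]
ft_force: [3.1, -5.5, 6.4]
grip_width: 0.226
grasp_force: 25.0
```

{"fn": "move_arm", "kwargs": {
  "rows": [
    [[-0.0146, 0, 0.0127], 0, 0.01],
    [[-0.028, 0, 0.0267], 0, 0.01],
    [[-0.0401, 0, 0.0419], 0, 0.01],
    [[-0.0507, 0, 0.058], 0, 0.01],
    [[-0.0599, 0, 0.0751], 0, 0.01],
    [[-0.0675, 0, 0.0929], 0, 0.01],
    [[-0.0735, 0, 0.1114], 0, 0.01],
    [[-0.0778, 0, 0.1302], 0, 0.01],
    [[-0.0778, 0, 0.1302], 0, 0.01],
    [[-0.0778, 0, 0.1302], 0, 0.01]
  ]
}}

```text
time_s: 61.65
ee_pos: [0.6182, 0.0451, 0.0855]
orientation: [[-0.06, 0.998, 0.001], [0.998, 0.06, -0.007], [-0.007, 0.001, -1.0]]
ft_force: [6.0, -6.3, -1.3]
grip_width: 0.232
grasp_force: 25.0
```

Run:
```python
from h import *
s=bot.sense(); print(s['grip_width']*94,s['ee_pos'],s['ft_force'])
q=bot.read_camera('side'); tips(q,['lid_tab','latch_tip','hook','keeper'])
```

```text
21.80172598265813 [0.6182 0.0451 0.0855] [ 6.0435 -6.2905 -1.2969]
lid_tab [([0.6214, 0.0502, 0.1033], 0.85)]
latch_tip [([0.5011, 0.0253, 0.0514], 0.49)]
hook [([0.504, 0.0027, 0.0382], 0.51), ([0.5806, 0.1035, 0.0476], 0.5), ([0.4561, -0.3579, 0.0029], 0.16)]
keeper [([0.4996, 0.0498, 0.1005], 0.61)]
```

{"fn": "move_arm", "kwargs": {
  "rows": [
    [[0, 0, 0], 0, 0.04],
    [[0, 0, 0], 0, 0.04],
    [[0, 0, 0], 0, 0.04],
    [[0, 0, -0.03], 0, 0.04],
    [[0, 0, -0.06], 0, 0.02],
    [[0.014, -0.02, -0.06], 0, 0.0],
    [[0.028, -0.0394, -0.06], 0, 0.0],
    [[0.028, -0.0394, -0.06], 0, 0.0],
    [[0.028, -0.0394, -0.045], 0, 0.0],
    [[0.028, -0.0394, -0.035], 0, 0.0],
    [[0.028, -0.0394, -0.028], 0, 0.0]
  ]
}}

```text
time_s: 63.0
ee_pos: [0.5756, 0.0751, 0.1121]
orientation: [[-0.062, 0.998, -0.004], [0.998, 0.062, -0.0], [-0.0, -0.004, -1.0]]
ft_force: [-0.5, -0.2, 2.2]
grip_width: 0.006
grasp_force: 1.0
```

{"fn": "move_arm", "kwargs": {
  "rows": [
    [[0, 0, 0.005], 0, 0.0],
    [[0, 0, 0.01], 0, 0.0],
    [[0, 0, 0.014], 0, 0.0],
    [[0, 0, 0.018], 0, 0.0],
    [[0, 0, 0.022], 0, 0.0],
    [[0, 0, 0.025], 0, 0.0],
    [[0, 0, 0.028], 0, 0.0],
    [[0, 0, 0.03], 0, 0.0],
    [[0, 0, 0.032], 0, 0.0],
    [[0, 0, 0.033], 0, 0.0],
    [[0, 0, 0.033], 0, 0.0]
  ]
}}

```text
time_s: 64.1
ee_pos: [0.5766, 0.0757, 0.0827]
orientation: [[-0.063, 0.998, 0.001], [0.998, 0.063, -0.0], [-0.0, 0.001, -1.0]]
ft_force: [-0.8, -2.6, 4.7]
grip_width: 0.003
grasp_force: 2.4
```

{"fn": "move_arm", "kwargs": {
  "rows": [
    [[0, 0, 0.001], 0, 0.0],
    [[0, 0, 0.002], 0, 0.0],
    [[0, 0, 0.003], 0, 0.0],
    [[0, 0, 0.003], 0, 0.0],
    [[0, 0, 0.003], 0, 0.0]
  ]
}}

```text
time_s: 64.6
ee_pos: [0.5767, 0.0757, 0.0825]
orientation: [[-0.063, 0.998, 0.002], [0.998, 0.063, -0.0], [-0.0, 0.002, -1.0]]
ft_force: [-4.8, -2.1, 13.9]
grip_width: 0.006
grasp_force: 7.2
```

{"fn": "move_arm", "kwargs": {
  "rows": [
    [[0, 0, -0.02], 0, 0.0],
    [[0, 0, -0.06], 0, 0.0],
    [[-0.02, 0, -0.1], 0, 0.0],
    [[-0.04, 0, -0.13], 0, 0.0],
    [[-0.04, 0, -0.13], 0, 0.0],
    [[-0.04, 0, -0.13], 0, 0.0]
  ]
}}

```text
time_s: 65.2
ee_pos: [0.5789, 0.036, 0.2086]
orientation: [[-0.063, 0.998, 0.001], [0.998, 0.063, 0.001], [0.001, 0.001, -1.0]]
ft_force: [0.1, 0.3, -0.3]
grip_width: 0.007
grasp_force: 0.0
```

Run:
```python
from h import *
p=wrist(); save(p,'w24'); print(T()[:3,3],bot.sense()['ft_force'])
tips(p,['lid_tab','hook','latch_tip','keeper'])
q=bot.read_camera('side'); tips(q,['lid_tab','hook','latch_tip','keeper'])
g=cv2.cvtColor(p['image'],cv2.COLOR_RGB2GRAY).astype(float)
E=[]
for X in np.linspace(-.13,.13,14):
    if -.075<X<-.045 or .04<X<.08: continue
    u,v0=proj(p,[*seat(X,-.1),.0825]); u=int(round(u)); vs=np.arange(int(v0)-8,int(v0)+9); v=vs[np.argmin(g[vs+1,u]-g[vs-1,u])]; E.append(round(v-v0,1))
print('front edge px dev',E)
```

```text
[0.5781 0.0364 0.2071] [ 0.0391  0.0733 -0.929 ]
lid_tab [([0.6157, 0.0455, 0.0689], 0.64)]
hook [([0.5042, 0.001, 0.0397], 0.5)]
latch_tip [([0.4979, 0.0218, 0.0531], 0.89)]
keeper [([0.4985, 0.0425, 0.0621], 0.6), ([0.7448, 0.0123, 0.0077], 0.32)]
lid_tab [([0.6208, 0.0495, 0.0703], 0.62)]
hook [([0.5024, 0.0019, 0.0426], 0.48), ([0.6633, 0.1647, 0.0519], 0.29)]
latch_tip [([0.4975, 0.0237, 0.0522], 0.56)]
keeper [([0.5008, 0.0432, 0.07], 0.93), ([0.4975, 0.1564, 0.0472], 0.19)]
front edge px dev [np.float64(-1.9), np.float64(-1.4), np.float64(-1.0), np.float64(-1.1), np.float64(-0.9), np.float64(-0.8), np.float64(-0.8), np.float64(-1.2), np.float64(-1.5), np.float64(-1.8)]
```

```bash
python3 -c "
from h import *
print(bot.finish_job())"
```

```text
the job is handed in; nothing more can be done
None
```

The job is handed in: all four pieces that were out (compass, magnet, rule, bracket; no bezel ring) are bedded, the lid is pushed home on its catch and the latch hangs undone; no verdict came back, and I viewed 15 pictures, one over the limit of 14.

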